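Unhook a round-bottomed steel vessel and set it level in its welding ring

ROBOT

A 6-joint arm with a two-finger parallel gripper is mounted at the origin on the work surface. World frame = base frame: x ahead of the robot, y to its left, z up, the work surface at z = 0. Lengths are in m, angles in rad, forces in N, time in s.
With the tool pointing down it reaches from about 0.35 to 0.975 m from the base axis. Payload 4.9 kg.
Tool frame: the origin (TCP) lies midway between the tips of the shut fingers; the grasp point (between the pads) lies 19 mm behind it; z points along the fingers, x is the direction in which the jaws open and shut, and the axes are right-handed (so a half turn about z gives the same grasp; the last joint's range is limited). The gripper opens to 85 mm and grips with 20 to 120 N. Pads are 22 mm wide; open, the fingers measure 114 mm over their backs; the gripper's body (76 mm by 85 mm) begins 54 mm behind the grasp point. The pads swing forward as they close: fully open they stand 13 mm farther back than shut.
Start: joints at [1.16, 0.053, 1.613, -0, 1.476, -0.119], TCP at [0.18, 0.599, 0.231] pointing down, gripper open.
Joint ranges: [-3.01, 3.01], [-1.01, 2.22], [0.06, 2.58], [-1.02, 4.17], [0.09, 2.62], [-3.14, 3.14]. Speed limits (rad/s): [2.57, 2.57, 3.14, 3.14, 3.14, 3.14].

INTERFACE

Orientations are given as a rotation vector (axis times angle).
In Python, from station import ctrl gives the robot as it stands.
- The arm moves only by the tool step_arm, never from a script. Its argument "increments" is text: rows parted by semicolons, each of 6 numbers parted by spaces: the shift along the tool's x, y, z as a fraction of full scale, then the turn, a rotation vector about the tool's x, y, z as a fraction of full scale. In form: x y z rx ry rz; .... A call has 1 to 12 rows; each row shifts and turns the commanded pose from where the row before left it, along the tool's axes as they then stand; what a row does not reach is not made up. Full scale, the value 1, is 0.025 m for a shift and 0.1 rad for a turn. A row lasts 1/12 s, in which the tool goes at most 41.7 mm and 7.16 degrees, less where a joint would pass 70% of its speed; a pose out of reach is approached as far as the arm can. A call with a number of a shift or a turn outside -1 to 1 is refused whole. A call with a gripper value outside its range is refused whole. "fingers" is the opening, from -1 (shut) to 1 (fully open), so that 0 is half open, set as the call begins (left out, the last holds). The fingers move at their own pace and stop on an object; "newtons" is the grip in N (left out, the last holds). Time passes only in rows, so rows that do not move let the fingers close. It gives the time, the measured TCP pose, the force and the opening at its end, in the units of the state.
- ctrl.get_obs(): the state, without advancing time (a new reading comes with each control period).
- ctrl.get_image(name): name is "scene" or "top" or "wrist"; returns a dict with "pixels" (480x640x3 uint8, red, green, blue), "intrinsics" (3x3 intrinsics, pixels), "eye" and "orientation" of the camera in the world. Camera axes: x right, y down, z forward; pixel columns grow to the right and rows downward; lengths in m; the calibration is good to about 2 mm. A picture is of the moment at which its call begins. There is no depth.
- ctrl.finish_job(): hands the job in, once; it reports no verdict.
The state is a dict: "t": time; "q": joint angles; "dq": joint speeds; "effort": joint torques, N m; "tool_pos": TCP position; "tool_rot": TCP orientation; "contact_force": force on the tool from outside, world axes, zero at the start; "wrist_torque": the same for the moment, N m; "opening": finger opening in m.
Only numpy, scipy, OpenCV 4.12 (cv2) and the standard library are available. Lean on these libraries where they do the work, as an engineer would, in place of code of your own. Each camera call takes 0.05 s, during which the arm holds its last target.

TASK

Lift the round-bottomed steel vessel off the two barbed hooks of its rack (raise its pins clear of the upturned tips before backing it out) and set it down gently, neck up, in the larger of the two ring stands, so that it sits centred and level, then let go. Do not drop or overturn it, and leave the other things lying about where they are.

Things in the scene. Friction and masses are not known exactly. Their poses are not given: they have to be found in the camera images.
- vessel: Bare steel vessel, about 0.45 kg: a ball of 110 mm diameter with a round neck 40 mm in diameter on top, clear from 56 to 122 mm from the ball's centre. Origin: ball's centre (mass centre close by); +z along the neck. Pins of 10 mm diameter stick out along +-y to 92 mm, 14 mm below the origin. It starts leaning 28 degrees. In the ring, friction holds it at any tilt: it does not right itself.
- neck (a point): Middle of the vessel's neck, 98 mm from the ball's centre along the vessel's +z; a good place to grip, fingers closing along the vessel's y. Axes are the vessel's.
- rack: Fixed dark steel rack. Origin on the table, +z up; -x: the way the hooks point and the vessel comes out, away from the posts. The vessel's neck leans to +x; its ball's centre starts at x 0, z 100 mm. Base plate 170 (x) by 190 (y) mm. The neck leans on a 10 mm bar along y at x 59, z 157 mm, between two posts at y +-78 mm, 165 mm high. Arms with hooks: see hook_mid.
- ring: The larger ring stand, fixed: a steel ring (a piece of pipe) on a base plate 130 mm square. Outer diameter 102 mm, inner 80 mm, top 45 mm above the table. Origin on the table under the ring's centre, +z up. With the vessel seated, the ball's centre is 83 mm above the table.
- hook_mid (a point): Midway between the rack's two hooks, in the rack's axes, 83 mm up, level with the arms' upper edges. The arms, 10 mm thick, lie at y +-78 mm; the vessel's pins rest on them at x 0 here. At x -16 to -24 mm each arm turns up into a tip 15 mm high with a barb pointing back to x -12 mm. The pins must rise straight up 20 to 35 mm (higher, the ball meets the bar) before moving out to -x.
- small_ring: The smaller ring stand, not to be used: outer diameter 68 mm, inner 50 mm, top 45 mm above the table, base plate 130 mm square, fixed. Origin on the table under its centre.
- hammer: Bystander: a hammer 200 mm long lying on the table along its x.
- wire_brush: Bystander: a brush 200 mm long lying on the table along its x.
- angle_iron: Bystander: an offcut of angle iron 100 mm long (x), 30 by 30 mm. Origin under its centre.
- tack_bar: Bystander: a flat steel bar 120 (x) by 25 by 12 mm. Origin under its centre.
Not all that is in view belongs to the job. Leave any green look-alike of the ring alone.

How it is judged:
By the outcome, as a careful person would: the job done as asked, in the order asked, and still so for the second after the job is handed in, with the robot touching nothing.
It also fails if it takes over 48 s, if anything falls off the work surface, if the arm or the gripper's body presses on something with over 40 N, if the wrist force passes 120 N, or if a joint passes its speed limit or range.

## Working session

There is one attempt and no reset: what is moved stays moved. The work goes in short steps, Python scripts to look and compute and a tool call to move; the robot and the scene stay as the last step left them, time stands still between calls to the robot, and variables do not carry over. Pictures are saved under pics/ and viewed, and the job is handed in when it is done.

Besides the shell and the picture viewer there is one more tool, called after "Emit:" by a JSON object that holds its "fn" and its "kwargs". step_arm: Moves the arm, as the interface text tells. Shift numbers are shares of 0.025 m and turn numbers shares of 0.1 rad, none past 1 either way. Its arguments: {"type":"object","properties":{"increments":{"type":"string"},"fingers":{"type":"number"},"newtons":{"type":"number"}},"required":["increments"]}

```bash
ls; mkdir -p pics
python3 - <<'E'
from station import ctrl
import cv2,numpy as np
o=ctrl.get_obs();print({k:np.round(v,4) for k,v in o.items()})
for n in ["scene","top","wrist"]:
    d=ctrl.get_image(n);cv2.imwrite(f"pics/{n}0.png",d["pixels"][:,:,::-1]);print(n,np.round(d["intrinsics"],2).tolist(),d["eye"],d["orientation"])
E
```

```text
pics
{'t': np.float64(0.0), 'q': array([ 1.16  ,  0.0534,  1.6143, -0.    ,  1.476 , -0.119 ]), 'dq': array([-0.    ,  0.0007, -0.0017,  0.0025, -0.    ,  0.0014]), 'effort': array([-1.80000e-03, -3.93672e+01, -3.70175e+01, -3.00000e-04,
        6.90000e-03, -0.00000e+00]), 'tool_pos': array([0.1795, 0.598 , 0.2301]), 'tool_rot': array([ 2.52  ,  1.8743, -0.0028]), 'contact_force': array([ 0.6255,  0.394 , -1.0853]), 'wrist_torque': array([0.0416, 0.0594, 0.0053]), 'opening': np.float64(0.0851)}
scene [[518.93, 0.0, 316.22], [0.0, 518.93, 227.38], [0.0, 0.0, 1.0]] [ 1.01644594 -0.33227791  1.00497003] [-2.23335022 -1.16528408  0.40114958]
top [[433.94, 0.0, 324.41], [0.0, 433.94, 238.47], [0.0, 0.0, 1.0]] [0.39559079 0.05319359 1.0761903 ] [-2.180725    2.18059118 -0.05875424]
wrist [[337.86, 0.0, 321.82], [0.0, 337.86, 238.71], [0.0, 0.0, 1.0]] [0.11814316 0.61710615 0.37254138] [2.3441201  1.74549619 0.2261459 ]
```

View pics/scene0.png

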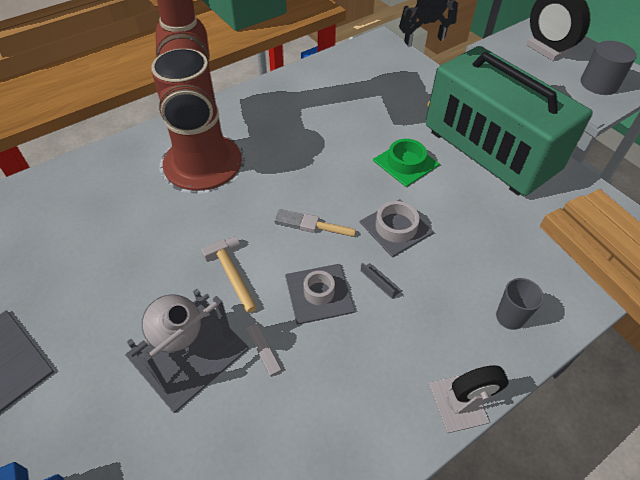

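View pics/top0.png

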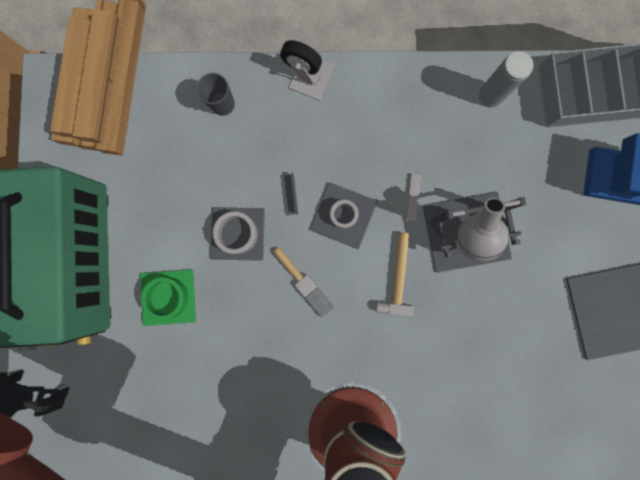

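View pics/wrist0.png

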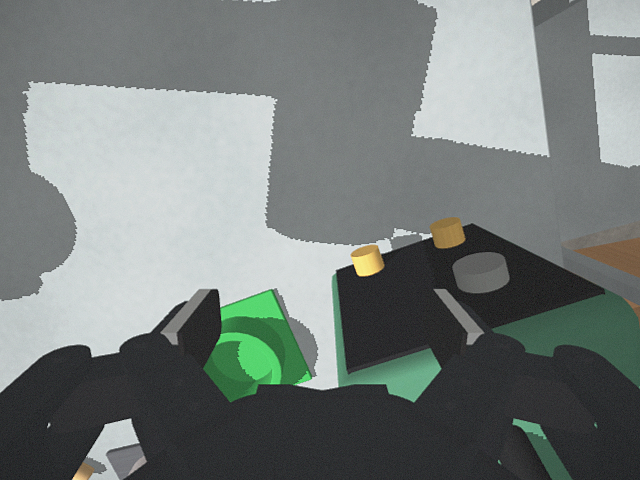

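Run:
```python
import cv2
a=cv2.imread("pics/top0.png");s=cv2.imread("pics/scene0.png")
cv2.imwrite("pics/c_rack_top.png",cv2.resize(a[170:290,410:550],None,fx=5,fy=5,interpolation=cv2.INTER_CUBIC))
cv2.imwrite("pics/c_ring_top.png",cv2.resize(a[160:280,190:390],None,fx=4,fy=4,interpolation=cv2.INTER_CUBIC))
cv2.imwrite("pics/c_rack_sc.png",cv2.resize(s[280:420,115:275],None,fx=4.2,fy=4.2,interpolation=cv2.INTER_CUBIC))
cv2.imwrite("pics/c_ring_sc.png",cv2.resize(s[185:265,345:445],None,fx=7,fy=7,interpolation=cv2.INTER_CUBIC))
```

```text
(no output)
```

View pics/c_rack_top.png

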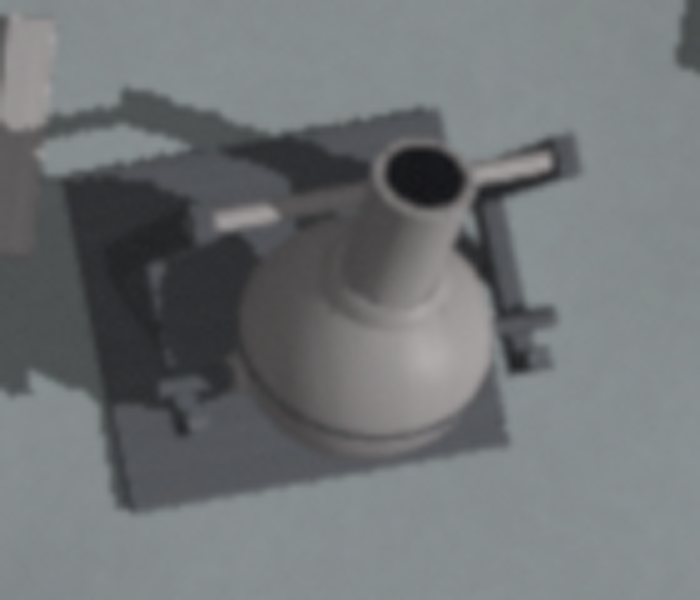

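View pics/c_ring_top.png

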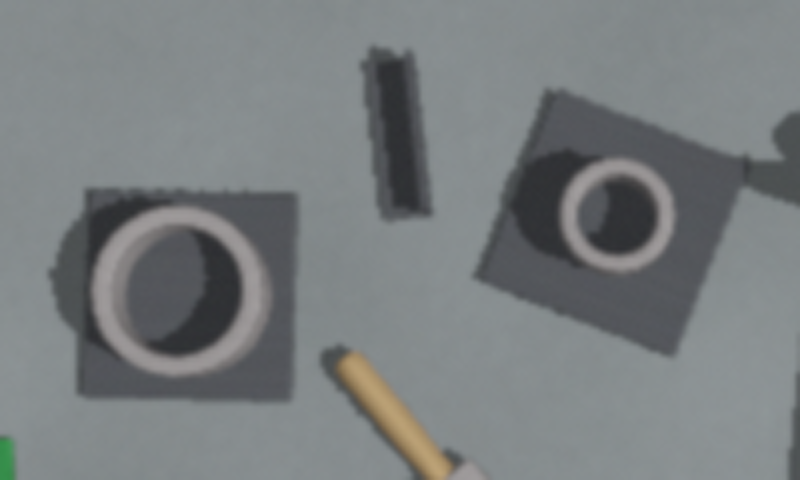

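View pics/c_rack_sc.png

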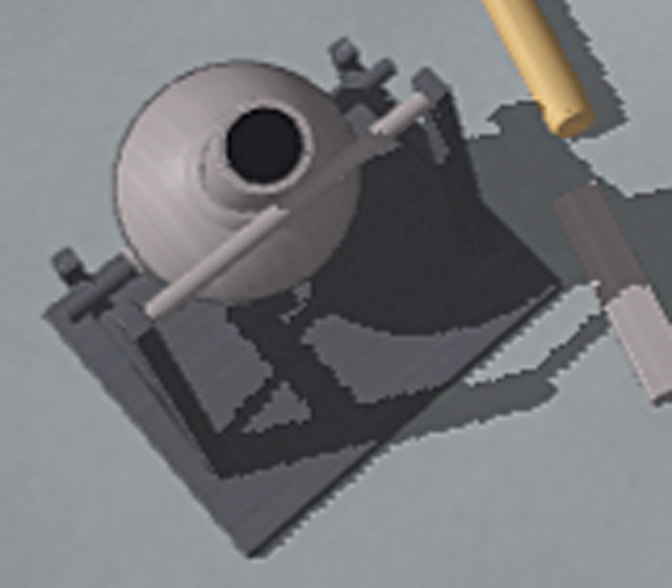

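View pics/c_ring_sc.png

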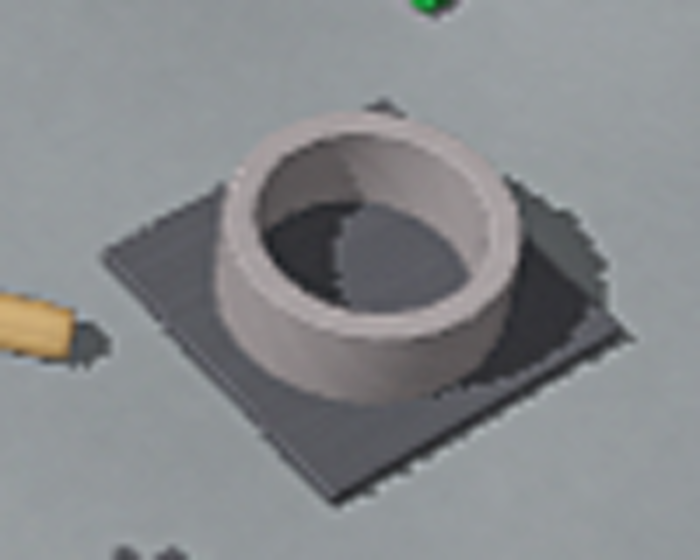

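```bash
cat > h.py <<'E'
import numpy as np,cv2
from scipy.spatial.transform import Rotation as R
from scipy.optimize import least_squares
CAM={"scene":([518.93,316.22,227.38],[1.01644594,-0.33227791,1.00497003],[-2.23335022,-1.16528408,0.40114958]),
"top":([433.94,324.41,238.47],[0.39559079,0.05319359,1.0761903],[-2.180725,2.18059118,-0.05875424])}
def proj(c,P):
    k,e,o=CAM[c] if isinstance(c,str) else c
    p=(np.atleast_2d(P)-np.array(e))@R.from_rotvec(o).as_matrix()
    return p[:,:2]/p[:,2:]*k[0]+k[1:]
def ray(c,uv):
    k,e,o=CAM[c] if isinstance(c,str) else c
    d=np.array([(uv[0]-k[1])/k[0],(uv[1]-k[2])/k[0],1.]);d/=np.linalg.norm(d)
    return np.array(e),R.from_rotvec(o).as_matrix()@d
t=np.linspace(0,2*np.pi,180,endpoint=False)
def circ(r,z): return np.c_[r*np.cos(t),r*np.sin(t),0*t+z]
def ext(q): return np.array([q[:,0].min(),q[:,0].max(),q[:,1].min(),q[:,1].max()])
tc=lambda x,y:np.array([410+(x+.5)/5-.5,170+(y+.5)/5-.5])
sc=lambda x,y:np.array([115+(x+.5)/4.2-.5,280+(y+.5)/4.2-.5])
def vpose(p,lean=28): # x y yaw of rack
    Rr=R.from_euler('z',p[2]); return Rr,Rr*R.from_euler('y',lean,degrees=True)
E
cat > fit.py <<'E'
from h import *
# ring
def fr(p):
    r=[]
    for cam,o in (("top",[190+92/4-.4,190+263/4-.4,160+206/4-.4,160+377/4-.4]),("scene",[345+220/7-.4,345+520/7-.4,185+108/7-.4,185+338/7-.4])):
        r.append(ext(proj(cam,circ(.051,.045)+[p[0],p[1],0]))-o)
    r.append(ext(proj("scene",circ(.040,.045)+[p[0],p[1],0]))-[345+255/7-.4,345+490/7-.4,185+130/7-.4,185+315/7-.4])
    return np.concatenate(r)
s=least_squares(fr,[.4,.25]);print("ring",s.x,np.round(s.fun,1))
ballpts=[("top",tc(240,320)),("top",tc(493,330)),("top",tc(370,458)),("top",tc(270,410)),("scene",sc(115,185)),("scene",sc(235,60)),("scene",sc(145,105)),("scene",sc(362,180)),("scene",sc(150,255)),("scene",sc(320,85))]
def f(p):
    Rr,Rv=vpose(p,p[4]); c=np.array([p[0],p[1],.1]); r=[]
    for cam,uv in ballpts:
        e,d=ray(cam,uv); r.append([(np.linalg.norm(np.cross(c-e,d))-.055)*430])
    rim=c+Rv.apply(circ(.020,.122))
    r.append(ext(proj("top",rim))-np.r_[tc(372,138),tc(482,212)][[0,2,1,3]])
    r.append(ext(proj("scene",rim))-np.r_[sc(220,97),sc(313,192)][[0,2,1,3]])
    for cam,sx,sy,uv in (("top",1,1,tc(65,180)),("top",1,-1,tc(437,108)),("top",-1,-1,tc(508,440)),("top",-1,1,tc(130,510)),
        ("scene",-1,-1,sc(45,312)),("scene",1,-1,sc(250,553)),("scene",1,1,sc(562,285))):
        r.append(.7*(proj(cam,Rr.apply([sx*.085+p[3],sy*.095,p[5]])+[p[0],p[1],0])[0]-uv))
    return np.concatenate([np.ravel(x) for x in r])
s=least_squares(f,[.4,-.3,.17,0.02,28,.008],loss="soft_l1");print("rack",np.round(s.x,4));print(np.round(f(s.x),1))
Rr,_=vpose(s.x)
for y in(.078,-.078): print(proj("top",Rr.apply([.059,y,.165])+[s.x[0],s.x[1],0])-[410,170],proj("scene",Rr.apply([.059,y,.165])+[s.x[0],s.x[1],0])-[115,280])
E
python3 fit.py
```

```text
ring [0.48014836 0.28324896] [ 0.2 -0.1 -0.1 -0.3  0.2  0.1 -0.  -0.1 -0.2 -0.2  0.2 -0.5]
rack [ 4.65500e-01 -2.86500e-01  1.81500e-01  1.96000e-02  2.80849e+01
  4.50000e-03]
[-1.3  0.   0.1 -1.6 -0.2  0.2  0.1  0.1 -2.1  0.3 -0.  -1.1 -0.5  0.9
 -1.2  0.5 -0.2  0.5 -0.5 -0.5  0.2 -0.1  0.3  0.6 -0.1  0.6 -0.4  0.1
 -0.3  0.9  0.5 -0.2]
[[40.12261422 43.57646784]] [[102.56619164  19.30192582]]
[[113.06212645  30.19074176]] [[31.38436404 75.27132091]]
```

```bash
cat > plan.py <<'E'
from h import *
from station import ctrl
RACK=np.array([.4655,-.2865,.1815]);RING=np.array([.4801,.2832])
def toolR(n,vy): # n: neck up dir, vy vessel y
    z=-n; x=-vy; return R.from_matrix(np.c_[x,np.cross(z,x),z])
def graspR(yaw,lean): 
    Rv=R.from_euler('z',yaw)*R.from_euler('y',lean,degrees=True)
    return toolR(Rv.apply([0,0,1]),Rv.apply([0,1,0]))
def rows(p,Ro,wps,dec=2):
    """wps list of (pos,R,n). prints rows"""
    out=[]
    for P,RT,n in wps:
        d0=(P-p)/n; p0=p.copy(); R0=Ro; w=(R0.inv()*RT).as_rotvec()
        for i in range(1,n+1):
            tp=p0+d0*i; tr=R0*R.from_rotvec(w*i/n)
            s=np.round(Ro.inv().apply(tp-p)/.025,dec); r=np.round((Ro.inv()*tr).as_rotvec()/.1,dec)
            if abs(np.r_[s,r]).max()>1: print("!! over",s,r)
            p=p+Ro.apply(s*.025); Ro=Ro*R.from_rotvec(r*.1)
            out.append(" ".join(f"{x+0:g}" for x in np.r_[s,r]))
    for i in range(0,len(out),12): print("; ".join(out[i:i+12])); print()
    print("end",p,Ro.as_rotvec(),len(out)); return p,Ro
def cur():
    o=ctrl.get_obs(); return o["tool_pos"],R.from_rotvec(o["tool_rot"])
E
python3 - <<'E'
from plan import *
p,Ro=np.array([.18,.599,.231]),R.from_rotvec(cur()[1].as_rotvec())
G=graspR(RACK[2],28); D=graspR(RACK[2],0)
n=-G.as_matrix()[:,2]; c=np.array([*RACK[:2],.1])
tcp=lambda a:c+n*(a-.019)
print(tcp(.1),tcp(.2))
mid=Ro*R.from_rotvec((Ro.inv()*D).as_rotvec()*.55); print((Ro.inv()*D).as_rotvec())
rows(p,Ro,[(p+[0,0,.1],Ro,5),(np.array([.48,.15,.36]),mid,23),(tcp(.24),D,20),(tcp(.24),G,6)])
E
```

```text
[ 0.50290256 -0.2796359   0.17151876] [ 0.54907857 -0.27116169  0.25981351]
[2.04900436e-03 7.59966118e-04 2.66831787e+00]
0 0 -0.8 0 0 0; 0 0 -0.8 0 0 0; 0 0 -0.8 0 0 0; -0.01 0 -0.8 0 0 0; 0 0 -0.8 0 0 0; -0.6 0.72 -0.05 0 0 0.64; -0.55 0.77 -0.05 0 0 0.64; -0.5 0.79 -0.05 0 0 0.63; -0.45 0.82 -0.05 0 0 0.64; -0.39 0.86 -0.05 0 0 0.64; -0.34 0.87 -0.05 0 0 0.64; -0.29 0.9 -0.05 0 0 0.64

-0.22 0.91 -0.05 0 0 0.63; -0.17 0.92 -0.05 0 0 0.64; -0.11 0.93 -0.05 0.01 0 0.64; -0.05 0.94 -0.05 0 0 0.64; 0.01 0.94 -0.05 0 0 0.64; 0.07 0.94 -0.05 0 0 0.63; 0.13 0.93 -0.05 0 0 0.64; 0.19 0.92 -0.05 0 0 0.64; 0.25 0.9 -0.05 0 0 0.64; 0.31 0.89 -0.05 0 0 0.64; 0.36 0.87 -0.05 0 0 0.64; 0.41 0.84 -0.05 0 0 0.63

0.47 0.81 -0.05 0 0 0.64; 0.52 0.78 -0.05 0 0 0.64; 0.57 0.75 -0.05 0 0 0.64; 0.61 0.71 -0.05 0 0 0.64; 0.33 0.79 0.13 0 0 0.6; 0.38 0.76 0.13 0 0 0.6; 0.42 0.75 0.13 0 0 0.6; 0.46 0.71 0.13 0 0 0.6; 0.51 0.69 0.13 0 0 0.6; 0.55 0.66 0.13 0 0 0.6; 0.58 0.62 0.13 0.01 0 0.6; 0.62 0.58 0.13 0 0 0.6

0.66 0.55 0.13 0 0 0.6; 0.69 0.51 0.13 0 0 0.6; 0.71 0.46 0.13 0 0 0.6; 0.75 0.42 0.13 0 0 0.6; 0.76 0.38 0.13 0 0 0.6; 0.79 0.32 0.12 0 0 0.6; 0.81 0.28 0.13 0 0 0.6; 0.82 0.24 0.13 0 0 0.6; 0.83 0.18 0.13 0 0 0.6; 0.85 0.13 0.13 0 0 0.6; 0.85 0.08 0.13 0.01 0 0.6; 0.85 0.03 0.13 0 0 0.6

0 0 0 -0.82 0 0; 0 0 0 -0.81 0 0; 0 0 0 -0.82 0 0; 0 0 0 -0.81 0 0; 0 0 0 -0.82 0 0; 0 0 0 -0.81 0 0

end [ 0.56756759 -0.26773816  0.29513685] [ 2.10026018 -1.74916545 -0.43651766] 54
```

What could be taken for the ring, in top-view pixels: the large grey ring (235,233), the small grey ring (344,213) and the green look-alike (166,297). I choose (235,233): it is bare steel and about 43 px (102 mm) across, as the close crop confirms. The vessel is the only ball with a neck, at (483,235).

Emit:
{"fn": "step_arm", "kwargs": {"increments": "0 0 -0.8 0 0 0; 0 0 -0.8 0 0 0; 0 0 -0.8 0 0 0; 0 0 -0.8 0 0 0; 0 0 -0.8 0 0 0; -0.6 0.72 -0.05 0 0 0.64; -0.55 0.77 -0.05 0 0 0.64; -0.5 0.79 -0.05 0 0 0.63; -0.45 0.82 -0.05 0 0 0.64; -0.39 0.86 -0.05 0 0 0.64; -0.34 0.87 -0.05 0 0 0.64; -0.29 0.9 -0.05 0 0 0.64", "fingers": 1}}

```text
t: 1.15
tool_pos: [0.2715, 0.4607, 0.3397]
tool_rot: [2.875, 1.265, -0.001]
contact_force: [0.3, 0.4, -0.2]
opening: 0.0855
```

Emit:
{"fn": "step_arm", "kwargs": {"increments": "-0.22 0.91 -0.05 0 0 0.63; -0.17 0.92 -0.05 0 0 0.64; -0.11 0.93 -0.05 0 0 0.64; -0.05 0.94 -0.05 0 0 0.64; 0.01 0.94 -0.05 0 0 0.64; 0.07 0.94 -0.05 0 0 0.63; 0.13 0.93 -0.05 0 0 0.64; 0.19 0.92 -0.05 0 0 0.64; 0.25 0.9 -0.05 0 0 0.64; 0.31 0.89 -0.05 0 0 0.64; 0.36 0.87 -0.05 0 0 0.64; 0.41 0.84 -0.05 0 0 0.63"}}

```text
t: 2.15
tool_pos: [0.4278, 0.2265, 0.3547]
tool_rot: [3.14, 0.1, -0.001]
contact_force: [-0.2, 0.0, -0.8]
opening: 0.0854
```

Emit:
{"fn": "step_arm", "kwargs": {"increments": "0.47 0.81 -0.05 0 0 0.64; 0.52 0.78 -0.05 0 0 0.64; 0.57 0.75 -0.05 0 0 0.64; 0.61 0.71 -0.05 0 0 0.64; 0.33 0.79 0.13 0 0 0.6; 0.38 0.76 0.13 0 0 0.6; 0.42 0.75 0.13 0 0 0.6; 0.46 0.71 0.13 0 0 0.6; 0.51 0.69 0.13 0 0 0.6; 0.55 0.66 0.13 0 0 0.6; 0.58 0.62 0.13 0 0 0.6; 0.62 0.58 0.13 0 0 0.6"}}

```text
t: 3.15
tool_pos: [0.5146, -0.0184, 0.3335]
tool_rot: [2.966, -1.036, -0.001]
contact_force: [0.7, 0.0, 0.2]
opening: 0.0853
```

Emit:
{"fn": "step_arm", "kwargs": {"increments": "0.66 0.55 0.13 0 0 0.6; 0.69 0.51 0.13 0 0 0.6; 0.71 0.46 0.13 0 0 0.6; 0.75 0.42 0.13 0 0 0.6; 0.76 0.38 0.13 0 0 0.6; 0.79 0.32 0.12 0 0 0.6; 0.81 0.28 0.13 0 0 0.6; 0.82 0.24 0.13 0 0 0.6; 0.83 0.18 0.13 0 0 0.6; 0.85 0.13 0.13 0 0 0.6; 0.85 0.08 0.13 0 0 0.6; 0.85 0.03 0.13 0 0 0.6"}}

```text
t: 4.15
tool_pos: [0.5673, -0.2691, 0.2946]
tool_rot: [2.411, -2.014, -0.001]
contact_force: [-0.7, -0.3, 0.1]
opening: 0.0852
```

Emit:
{"fn": "step_arm", "kwargs": {"increments": "0 0 0 -0.82 0 0; 0 0 0 -0.81 0 0; 0 0 0 -0.82 0 0; 0 0 0 -0.81 0 0; 0 0 0 -0.82 0 0; 0 0 0 -0.81 0 0; 0 0 0 0 0 0; 0 0 0 0 0 0"}}

```text
t: 4.82
tool_pos: [0.5677, -0.2677, 0.2935]
tool_rot: [2.101, -1.748, -0.438]
contact_force: [-0.4, -0.8, -0.6]
opening: 0.0852
```

Run:
```python
from plan import *
o=ctrl.get_obs();print({k:np.round(v,3) for k,v in o.items()})
d=ctrl.get_image("wrist");cv2.imwrite("pics/w1.png",d["pixels"][:,:,::-1]);print(repr(d["intrinsics"][:,2]),d["eye"].tolist(),d["orientation"].tolist())
```

```text
{'t': np.float64(4.817), 'q': array([-0.438,  0.301,  1.285, -0.297,  1.95 ,  0.895]), 'dq': array([-0.014, -0.041,  0.005, -0.001, -0.002, -0.001]), 'effort': array([ 5.1100e-01, -4.8418e+01, -3.6493e+01, -8.6900e-01,  1.1860e+00,
        1.0000e-03]), 'tool_pos': array([ 0.568, -0.268,  0.294]), 'tool_rot': array([ 2.101, -1.748, -0.438]), 'contact_force': array([-0.441, -0.792, -0.629]), 'wrist_torque': array([ 0.066, -0.209, -0.002]), 'opening': np.float64(0.085)}
array([321.81638762, 238.71159459,   1.        ]) [0.6907884252428931, -0.24517367362053505, 0.38854114193078393] [1.9175925957989637, -1.5938197089697033, -0.6285014185320333]
```

View pics/w1.png

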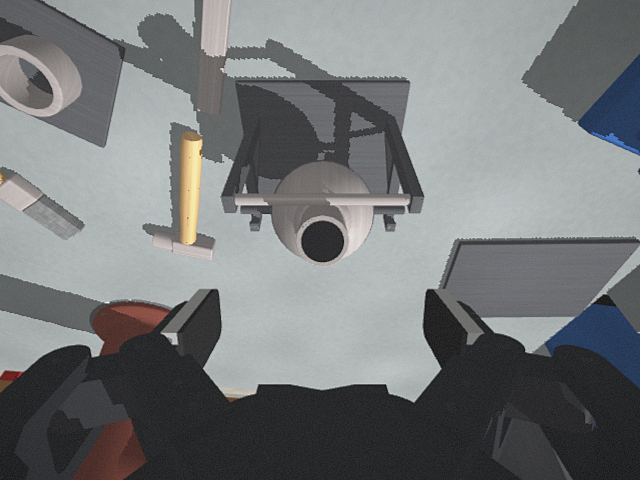

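The wrist view shows the neck mouth at about (323,240) and the bar level across at row 200. The fingers straddle the neck symmetrically. I compare this with the prediction.

Run:
```python
from plan import *
im=cv2.imread("pics/w1.png")
cv2.imwrite("pics/w1c.png",cv2.resize(im[150:275,210:435],None,fx=3.5,fy=3.5,interpolation=cv2.INTER_CUBIC))
cam=([337.86,321.816,238.712],[0.6907884252428931,-0.24517367362053505,0.38854114193078393],[1.9175925957989637,-1.5938197089697033,-0.6285014185320333])
Rr,Rv=vpose(RACK);c=np.array([*RACK[:2],.1])
k=lambda P:np.round((proj(cam,P)-[210,150]+.5)*3.5-.5,0)
print("rim",ext(k(c+Rv.apply(circ(.02,.122)))))
for y in(.078,-.078):print("post",k(Rr.apply([.059,y,.165])+c*[1,1,0]).tolist(),"bar",k(Rr.apply([.059,y,.157])+c*[1,1,0]).tolist(),"tip",k(Rr.apply([-.02,y,.098])+c*[1,1,0]).tolist())
```

```text
rim [297. 487. 230. 413.]
post [[62.0, 193.0]] bar [[69.0, 173.0]] tip [[151.0, 262.0]]
post [[722.0, 194.0]] bar [[716.0, 174.0]] tip [[633.0, 264.0]]
```

View pics/w1c.png

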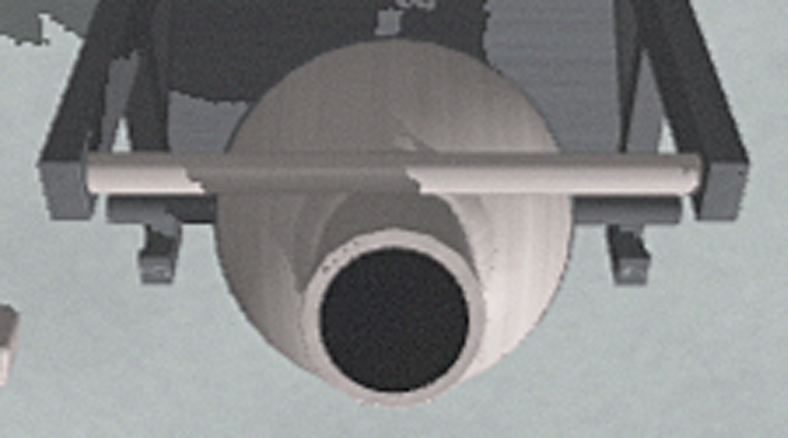

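Emit:
{"fn": "step_arm", "kwargs": {"increments": "0 0 0.7 0 0 0; 0 0 0.7 0 0 0; 0 0 0.7 0 0 0; 0 0 0.7 0 0 0; 0 0 0.7 0 0 0; 0 0 0.7 0 0 0; 0 0 0.6 0 0 0; 0 0 0.6 0 0 0; 0 0 0 0 0 0; 0 0 0 0 0 0; 0 0 0 0 0 0"}}

```text
t: 5.78
tool_pos: [0.5054, -0.28, 0.1777]
tool_rot: [2.1, -1.751, -0.433]
contact_force: [0.2, 0.2, 0.0]
opening: 0.0854
```

Run:
```python
from plan import *
G=graspR(RACK[2],28);n=-G.as_matrix()[:,2]; c=np.array([*RACK[:2],.1])
p,Ro=cur();print(G.inv().apply(p-(c+n*.085))*1e3, (G.inv()*Ro).as_rotvec())
d=ctrl.get_image("wrist");cv2.imwrite("pics/w2.png",d["pixels"][:,:,::-1])
d=ctrl.get_image("scene");cv2.imwrite("pics/s2.png",cv2.resize(d["pixels"][230:430,60:320,::-1],None,fx=3,fy=3))
```

```text
[ 0.81771868  0.78989602 -2.62867915] [0.00210613 0.00127968 0.0009347 ]
```

View pics/w2.png

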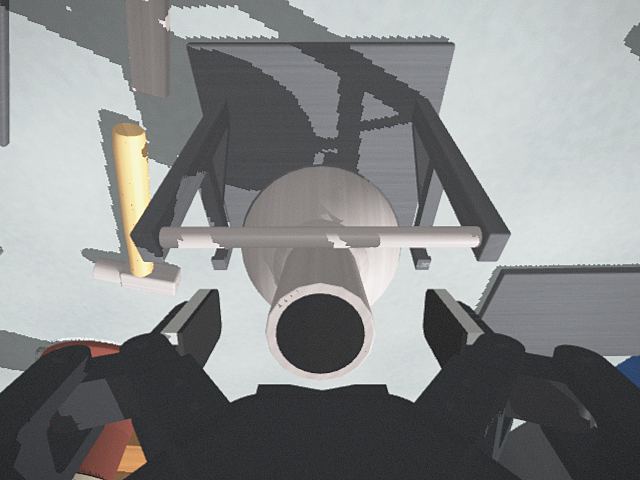

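View pics/s2.png

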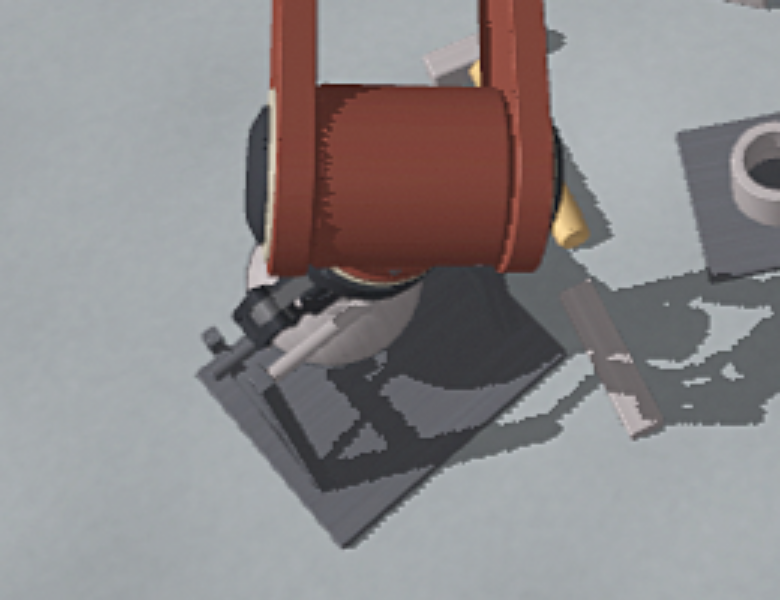

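Emit:
{"fn": "step_arm", "kwargs": {"increments": "-0.03 -0.02 0.1 0 0 0; 0 0 0 0 0 0; 0 0 0 0 0 0; 0 0 0 0 0 0; 0 0 0 0 0 0; 0 0 0 0 0 0; 0 0 0 0 0 0; 0 0 0 0 0 0; 0 0 0 0 0 0; 0 0 0 0 0 0; 0 0 0 0 0 0; 0 0 0 0 0 0", "fingers": -1, "newtons": 100}}

```text
t: 6.88
tool_pos: [0.5045, -0.2791, 0.1742]
tool_rot: [2.1, -1.749, -0.435]
contact_force: [2.9, 0.1, 4.1]
opening: 0.0384
```

Run:
```python
from plan import *
o=ctrl.get_obs();print({k:np.round(v,3) for k,v in o.items()})
d=ctrl.get_image("wrist");cv2.imwrite("pics/w3.png",d["pixels"][:,:,::-1])
```

```text
{'t': np.float64(6.883), 'q': array([-0.492,  0.251,  1.546, -0.301,  1.73 ,  0.907]), 'dq': array([-0.001, -0.002,  0.001, -0.   ,  0.002, -0.001]), 'effort': array([-9.6800e-01, -4.2659e+01, -3.1245e+01, -1.0510e+00,  1.2930e+00,
        4.0000e-03]), 'tool_pos': array([ 0.504, -0.279,  0.174]), 'tool_rot': array([ 2.1  , -1.749, -0.435]), 'contact_force': array([2.912, 0.11 , 4.116]), 'wrist_torque': array([ 0.112, -0.344,  0.017]), 'opening': np.float64(0.038)}
```

View pics/w3.png

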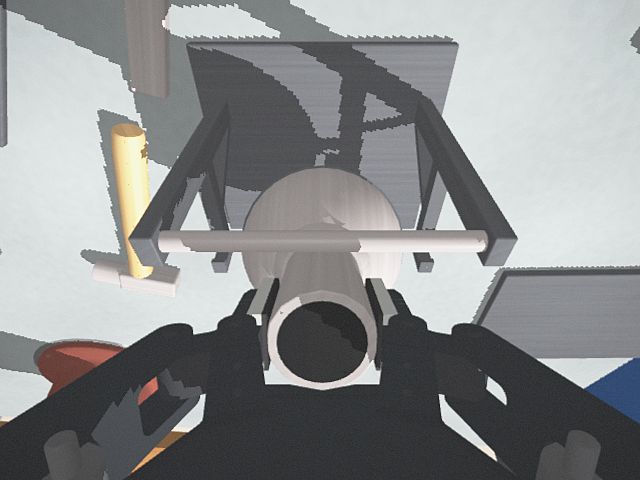

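Emit:
{"fn": "step_arm", "kwargs": {"increments": "0 0.08 -0.16 0 0 0; 0 0.08 -0.16 0 0 0; 0 0.08 -0.16 0 0 0; 0 0.08 -0.16 0 0 0; 0 0.08 -0.16 0 0 0; 0 0.08 -0.16 0 0 0; 0 0 0 0 0 0; 0 0 0 0 0 0; 0 0 0 0 0 0"}}

```text
t: 7.68
tool_pos: [0.5048, -0.2788, 0.2004]
tool_rot: [2.1, -1.749, -0.437]
contact_force: [0.1, 0.1, -3.4]
opening: 0.0379
```

Run:
```python
from plan import *
o=ctrl.get_obs();print({k:np.round(v,3) for k,v in o.items()})
d=ctrl.get_image("wrist");cv2.imwrite("pics/w4.png",d["pixels"][:,:,::-1])
d=ctrl.get_image("top");cv2.imwrite("pics/t4.png",cv2.resize(d["pixels"][140:300,390:570,::-1],None,fx=4,fy=3.7))
```

```text
{'t': np.float64(7.683), 'q': array([-0.491,  0.23 ,  1.525, -0.303,  1.771,  0.895]), 'dq': array([0.   , 0.002, 0.002, 0.001, 0.001, 0.002]), 'effort': array([-4.0000e-03, -4.7277e+01, -3.6831e+01, -1.3180e+00,  1.6650e+00,
       -0.0000e+00]), 'tool_pos': array([ 0.505, -0.279,  0.2  ]), 'tool_rot': array([ 2.1  , -1.749, -0.437]), 'contact_force': array([ 0.065,  0.133, -3.4  ]), 'wrist_torque': array([ 0.154, -0.687,  0.004]), 'opening': np.float64(0.038)}
```

View pics/w4.png

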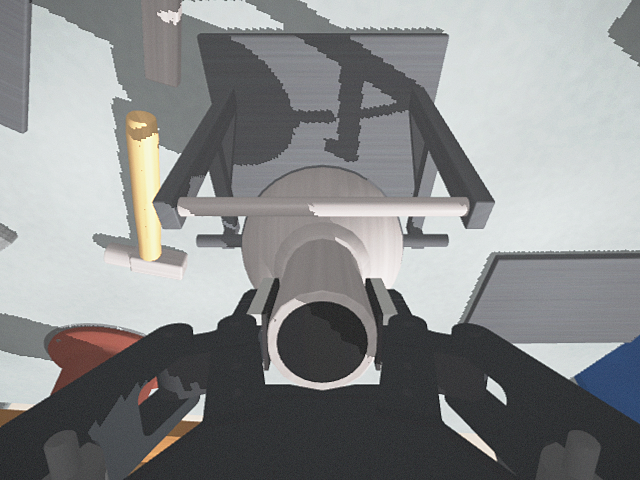

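View pics/t4.png

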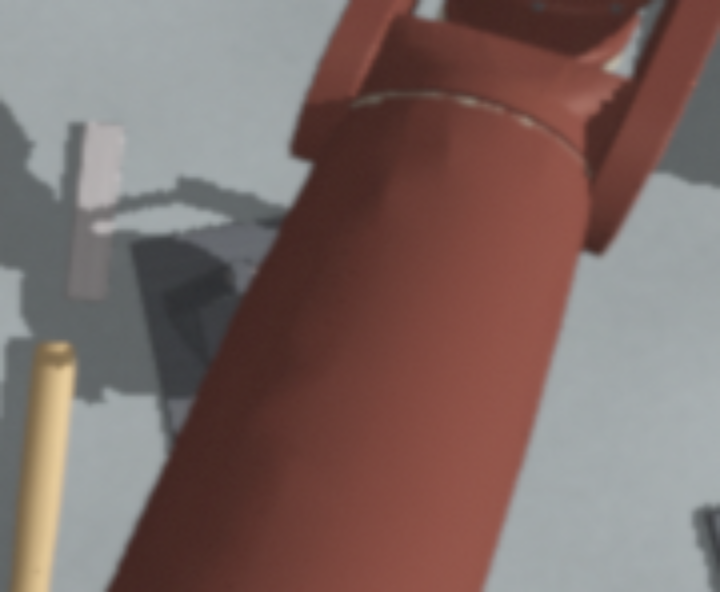

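Emit:
{"fn": "step_arm", "kwargs": {"increments": "0 0.31 0.165 0 0 0; 0 0.62 0.33 0 0 0; 0 0.62 0.33 0 0 0; 0 0.62 0.33 0 0 0; 0 0.62 0.33 0 0 0; 0 0.62 0.33 0 0 0; 0 0.62 0.33 0 0 0; 0 0.31 0.165 0 0 0; 0 0 0 0 0 0; 0 0 0 0 0 0"}}

```text
t: 8.62
tool_pos: [0.3838, -0.301, 0.2005]
tool_rot: [2.1, -1.75, -0.436]
contact_force: [-0.1, -0.3, -4.4]
opening: 0.0379
```

Run:
```python
from plan import *
o=ctrl.get_obs();print({k:np.round(v,3) for k,v in o.items()})
d=ctrl.get_image("scene");cv2.imwrite("pics/s5.png",d["pixels"][:,:,::-1])
p,Ro=cur();D=graspR(RACK[2],0)
pu=p+[0,0,.06]
rows(p,Ro,[(p+[0,0,.09],D,10),(np.array([.50,-.02,.30]),D,13),(np.array([RING[0],RING[1],.30]),D,14)])
```

```text
{'t': np.float64(8.617), 'q': array([-6.230e-01,  1.000e-03,  1.774e+00, -3.480e-01,  1.711e+00,
        7.770e-01]), 'dq': array([ 0.013,  0.017, -0.022,  0.002,  0.   ,  0.003]), 'effort': array([-4.4500e-01, -3.6809e+01, -3.5947e+01, -1.5540e+00,  1.5520e+00,
       -1.0000e-02]), 'tool_pos': array([ 0.384, -0.301,  0.201]), 'tool_rot': array([ 2.1  , -1.75 , -0.436]), 'contact_force': array([-0.077, -0.286, -4.356]), 'wrist_torque': array([ 0.108, -0.705, -0.038]), 'opening': np.float64(0.038)}
0 0.17 -0.32 0.49 0 0; 0 0.15 -0.32 0.49 0 0; 0 0.14 -0.34 0.48 0 0; 0 0.12 -0.34 0.49 0 0; 0 0.1 -0.34 0.49 0 0; 0 0.09 -0.35 0.49 0 0; 0 0.07 -0.35 0.49 0 0; 0 0.05 -0.36 0.48 0 0; 0 0.04 -0.36 0.49 0 0; 0 0.02 -0.36 0.49 0 0; -0.79 -0.51 -0.03 0 0 0; -0.78 -0.5 -0.03 0 0 0

-0.79 -0.51 -0.03 0 0 0; -0.78 -0.51 -0.03 0 0 0; -0.79 -0.5 -0.02 0 0 0; -0.79 -0.51 -0.03 0 0 0; -0.78 -0.51 -0.03 0 0 0; -0.79 -0.5 -0.03 0 0 0; -0.78 -0.51 -0.03 0 0 0; -0.79 -0.51 -0.03 0 0 0; -0.79 -0.5 -0.03 0 0 0; -0.78 -0.51 -0.03 0 0 0; -0.79 -0.51 -0.03 0 0 0; -0.86 -0.1 0 0 0 0

-0.86 -0.1 0 0 0 0; -0.87 -0.1 0 0 0 0; -0.86 -0.1 0 0 0 0; -0.86 -0.1 0 0 0 0; -0.86 -0.1 0 0 0 0; -0.87 -0.1 0 0 0 0; -0.86 -0.1 0 0 0 0; -0.86 -0.11 0 0 0 0; -0.86 -0.1 0 0 0 0; -0.86 -0.1 0 0 0 0; -0.87 -0.1 0 0 0 0; -0.86 -0.1 0 0 0 0

-0.86 -0.1 0 0 0 0

end [0.4801534 0.2831851 0.3000186] [ 2.41375157e+00 -2.01047708e+00  1.27503741e-04] 37
```

View pics/s5.png

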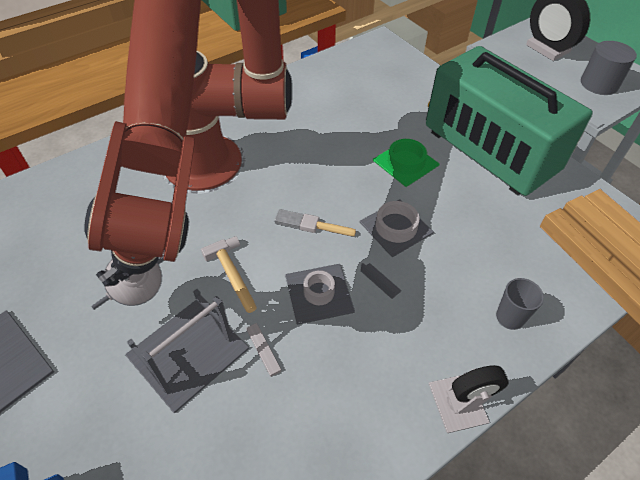

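Emit:
{"fn": "step_arm", "kwargs": {"increments": "0 0.17 -0.32 0.49 0 0; 0 0.15 -0.32 0.49 0 0; 0 0.14 -0.34 0.48 0 0; 0 0.12 -0.34 0.49 0 0; 0 0.1 -0.34 0.49 0 0; 0 0.09 -0.35 0.49 0 0; 0 0.07 -0.35 0.49 0 0; 0 0.05 -0.36 0.48 0 0; 0 0.04 -0.36 0.49 0 0; 0 0.02 -0.36 0.49 0 0; 0 0 -0.6 0 0 0; 0 0 -0.6 0 0 0"}}

```text
t: 9.67
tool_pos: [0.3835, -0.3008, 0.3208]
tool_rot: [2.413, -2.01, -0.004]
contact_force: [0.1, 0.2, -4.2]
opening: 0.0381
```

Emit:
{"fn": "step_arm", "kwargs": {"increments": "-0.4 -0.25 0 0 0 0; -0.78 -0.51 -0.03 0 0 0; -0.78 -0.51 -0.03 0 0 0; -0.78 -0.51 -0.03 0 0 0; -0.78 -0.51 -0.03 0 0 0; -0.78 -0.51 -0.03 0 0 0; -0.78 -0.51 -0.03 0 0 0; -0.78 -0.51 -0.03 0 0 0; -0.78 -0.51 -0.03 0 0 0; -0.78 -0.51 -0.03 0 0 0; -0.78 -0.51 -0.03 0 0 0; -0.78 -0.51 -0.03 0 0 0"}}

```text
t: 10.67
tool_pos: [0.4876, -0.0515, 0.3277]
tool_rot: [2.414, -2.008, -0.004]
contact_force: [1.1, -1.2, -3.7]
opening: 0.0381
```

Emit:
{"fn": "step_arm", "kwargs": {"increments": "-0.78 -0.51 -0.03 0 0 0; -0.86 -0.1 0 0 0 0; -0.86 -0.1 0 0 0 0; -0.86 -0.1 0 0 0 0; -0.86 -0.1 0 0 0 0; -0.86 -0.1 0 0 0 0; -0.86 -0.1 0 0 0 0; -0.86 -0.1 0 0 0 0; -0.86 -0.1 0 0 0 0; -0.86 -0.1 0 0 0 0; -0.86 -0.1 0 0 0 0; -0.86 -0.1 0 0 0 0"}}

```text
t: 11.67
tool_pos: [0.4798, 0.2074, 0.3283]
tool_rot: [2.413, -2.007, -0.003]
contact_force: [0.2, 0.1, -4.5]
opening: 0.0381
```

Emit:
{"fn": "step_arm", "kwargs": {"increments": "-0.8 -0.1 0 0 0 0; -0.6 -0.1 0 0 0 0; -0.4 -0.1 0 0 0 0; -0.2 0 0 0 0 0; 0 0 0 0 0 0; 0 0 0 0 0 0; 0 0 0 0 0 0"}}

```text
t: 12.25
tool_pos: [0.4791, 0.2552, 0.3292]
tool_rot: [2.412, -2.011, -0.001]
contact_force: [0.4, -0.6, -3.6]
opening: 0.0382
```

Run:
```python
from plan import *
o=ctrl.get_obs();print({k:np.round(v,3) for k,v in o.items()})
D=graspR(RACK[2],0); p,Ro=cur(); print((D.inv()*Ro).as_rotvec(), D.inv().apply(np.r_[RING,p[2]]-p)/.025)
for n in["scene","top","wrist"]:
  d=ctrl.get_image(n);cv2.imwrite(f"pics/{n}6.png",d["pixels"][:,:,::-1])
print(d["eye"].tolist(),d["orientation"].tolist())
```

```text
{'t': np.float64(12.25), 'q': array([ 0.352, -0.182,  1.676, -0.   ,  1.649,  1.742]), 'dq': array([-0.007, -0.004, -0.   ,  0.003, -0.002, -0.001]), 'effort': array([ 3.8000e-01, -3.1939e+01, -4.0345e+01,  1.9000e-02,  1.0000e-02,
        0.0000e+00]), 'tool_pos': array([0.479, 0.255, 0.329]), 'tool_rot': array([ 2.412e+00, -2.011e+00, -1.000e-03]), 'contact_force': array([ 0.438, -0.579, -3.63 ]), 'wrist_torque': array([ 0.009, -0.032,  0.018]), 'opening': np.float64(0.038)}
[-0.00135353  0.00062455  0.00046155] [-1.09468398 -0.2400961   0.        ]
[0.5440322549516445, 0.26693642302338144, 0.47171642499689137] [2.2512059040873376, -1.8759472742897494, -0.2454378364033861]
```

View pics/scene6.png

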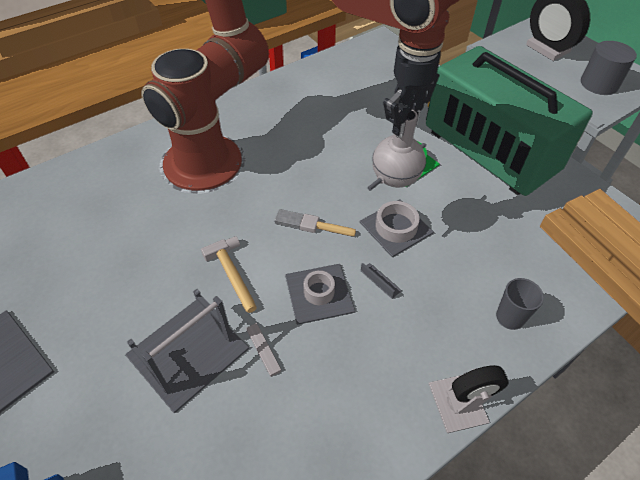

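View pics/wrist6.png

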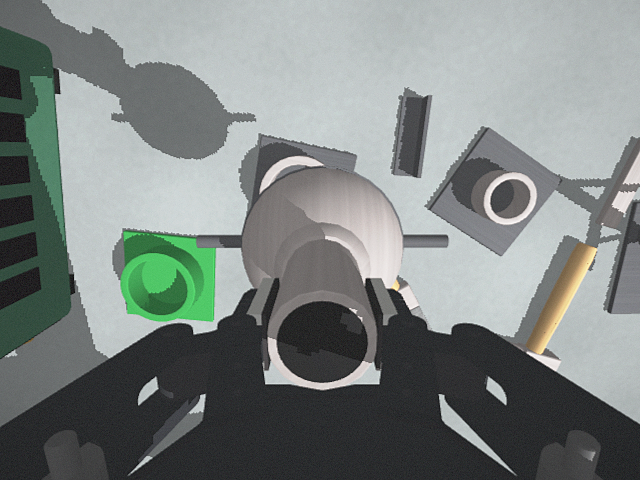

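Emit:
{"fn": "step_arm", "kwargs": {"increments": "-0.5 -0.12 0 0 0 0; -0.6 -0.12 0 0 0 0; 0 0 0.6 0 0 0; 0 0 0.8 0 0 0; 0 0 0.8 0 0 0; 0 0 0.8 0 0 0; 0 0 0.8 0 0 0; 0 0 0.8 0 0 0; 0 0 0.6 0 0 0; 0 0 0.4 0 0 0; 0 0 0 0 0 0; 0 0 0 0 0 0"}}

```text
t: 13.4
tool_pos: [0.4796, 0.2838, 0.1888]
tool_rot: [2.412, -2.01, -0.002]
contact_force: [0.8, 0.5, -3.3]
opening: 0.0377
```

Run:
```python
from plan import *
o=ctrl.get_obs();print({k:np.round(v,4) for k,v in o.items()})
D=graspR(RACK[2],0); p,Ro=cur(); print((D.inv()*Ro).as_rotvec(), D.inv().apply(np.r_[RING,p[2]]-p)/.025)
for n in["scene","top","wrist"]:
  d=ctrl.get_image(n);cv2.imwrite(f"pics/{n}7.png",d["pixels"][:,:,::-1])
  if n=="scene": cv2.imwrite("pics/s7c.png",cv2.resize(d["pixels"][125:260,340:450,::-1],None,fx=4.4,fy=4.4,interpolation=cv2.INTER_CUBIC))
  if n=="top": cv2.imwrite("pics/t7c.png",cv2.resize(d["pixels"][170:300,170:300,::-1],None,fx=4.6,fy=4.6,interpolation=cv2.INTER_CUBIC))
```

```text
{'t': np.float64(13.4), 'q': array([ 4.0060e-01, -7.7300e-02,  1.8135e+00,  2.0000e-04,  1.4075e+00,
        1.7897e+00]), 'dq': array([-0.0002, -0.0167, -0.0362,  0.0009, -0.0011, -0.0016]), 'effort': array([ 8.00000e-04, -3.37840e+01, -3.71386e+01,  0.00000e+00,
        5.56000e-02,  4.00000e-04]), 'tool_pos': array([0.4796, 0.2838, 0.1888]), 'tool_rot': array([ 2.4124e+00, -2.0096e+00, -1.8000e-03]), 'contact_force': array([ 0.7759,  0.4529, -3.3367]), 'wrist_torque': array([-0.0257, -0.0316, -0.0021]), 'opening': np.float64(0.0377)}
[-0.00211968  0.00026673 -0.00018714] [ 0.02558734 -0.01485931  0.        ]
```

View pics/s7c.png

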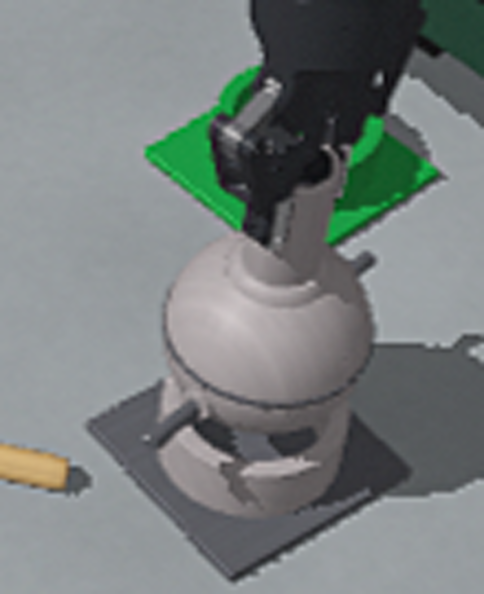

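View pics/t7c.png

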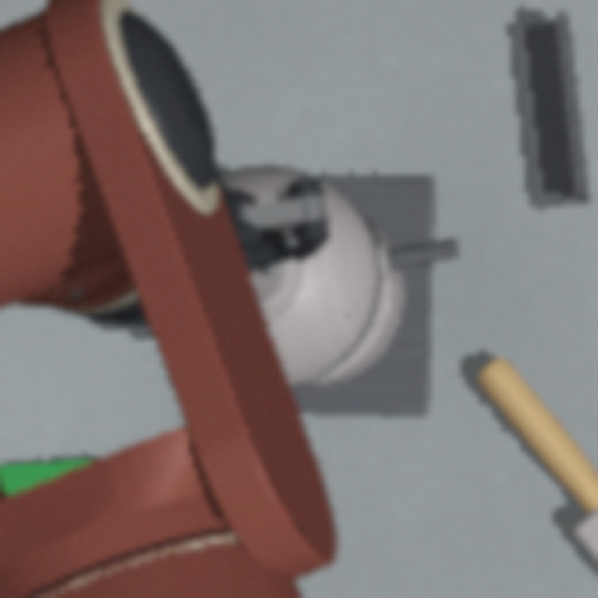

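View pics/wrist7.png

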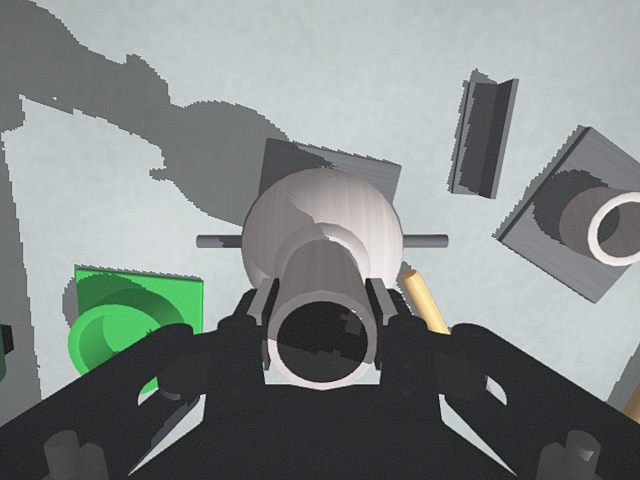

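```bash
cat > ov.py <<'E'
from plan import *
def overlay(img,cam,box,f,c,Rv,name,ring=True):
    u0,v0,u1,v1=box
    im=cv2.resize(img[v0:v1,u0:u1],None,fx=f,fy=f,interpolation=cv2.INTER_CUBIC)
    k=lambda P:np.round(((proj(cam,P)-[u0,v0]+.5)*f-.5)).astype(int)
    e=np.array(CAM[cam][1] if isinstance(cam,str) else cam[1]); 
    d=e-c;L=np.linalg.norm(d);d/=L; a=np.cross(d,[0,0,1]);a/=np.linalg.norm(a);b=np.cross(d,a)
    r=.055; cc=c+d*r*r/L; rr=r*np.sqrt(1-(r/L)**2)
    sil=cc+rr*(np.outer(np.cos(t),a)+np.outer(np.sin(t),b))
    cv2.polylines(im,[k(sil)],True,(0,0,255),1)
    cv2.polylines(im,[k(c+Rv.apply(circ(.02,.122)))],True,(0,255,255),1)
    for y in(.092,-.092):cv2.circle(im,tuple(int(v) for v in k(c+Rv.apply([0,y,-.014]))[0]),3,(255,0,0),-1)
    if ring:
        for rr in(.051,.04):cv2.polylines(im,[k(circ(rr,.045)+[*RING,0])],True,(0,255,0),1)
        s=.065; 
    cv2.imwrite(name,im)
E
python3 - <<'E'
from ov import *
p,Ro=cur(); Rv=R.from_euler('z',RACK[2]); c=p-[0,0,.084]
overlay(cv2.imread("pics/scene7.png"),"scene",(340,125,450,260),4.4,c,Rv,"pics/o7s.png")
overlay(cv2.imread("pics/top7.png"),"top",(170,170,300,300),4.6,c,Rv,"pics/o7t.png")
E
```

```text
(no output)
```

View pics/o7s.png

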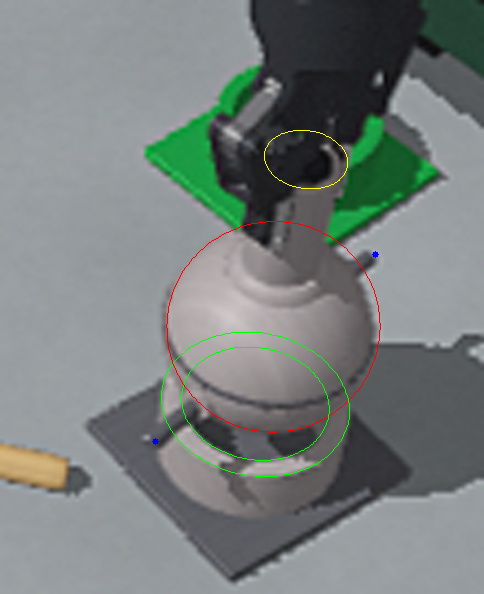

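View pics/o7t.png

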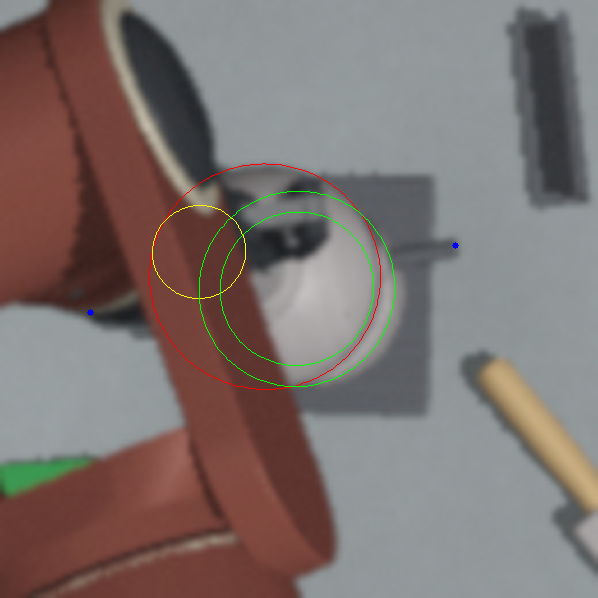

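```bash
cat > ball.py <<'E'
from ov import *
def edges(img,cam,c,angs,w=3):
    g=cv2.GaussianBlur(cv2.cvtColor(img,cv2.COLOR_BGR2GRAY).astype(np.float32),(0,0),.7)
    e=np.array(CAM[cam][1]);d=e-c;L=np.linalg.norm(d);d/=L
    a=np.cross(d,[0,0,1]);a/=np.linalg.norm(a);b=np.cross(d,a);r=.055
    sil=proj(cam,c+d*r*r/L+r*np.sqrt(1-(r/L)**2)*(np.outer(np.cos(t),a)+np.outer(np.sin(t),b)))
    m=sil.mean(0);out=[]
    th=np.degrees(np.arctan2(*(sil-m).T[::-1]))
    s=np.arange(-w,w+.01,.1,dtype=np.float32)
    for lo,hi in angs:
        for q in sil[(th>=lo)&(th<=hi)|(th+360>=lo)&(th+360<=hi)]:
            u=(q-m)/np.linalg.norm(q-m);P=(q+s[:,None]*u).astype(np.float32)
            pr=cv2.remap(g,P[:,0].reshape(1,-1),P[:,1].reshape(1,-1),cv2.INTER_CUBIC)[0]
            gr=np.abs(np.gradient(pr));i=gr.argmax()
            if gr[i]>.8: out.append((P[i],s[i]))
    return out
def fit(c0,obs,fz=True):
    def f(p):
        c=np.array([p[0],p[1],c0[2] if fz else p[2]])
        return [ (np.linalg.norm(np.cross(c-ray(k,q)[0],ray(k,q)[1]))-.055)*1e3 for k,q in obs]
    s=least_squares(f,c0[:2] if fz else c0,loss="soft_l1",f_scale=.5);return s.x,np.array(f(s.x))
E
python3 - <<'E'
from ball import *
p,Ro=cur();c=p-[0,0,.084];print(c)
es=edges(cv2.imread("pics/scene7.png"),"scene",c,[(155,222),(-25,25)]);et=edges(cv2.imread("pics/top7.png"),"top",c,[(-65,-20)])
print(np.round([s for _,s in es],1));print(np.round([s for _,s in et],1))
S=[("scene",q) for q,_ in es];T=[("top",q) for q,_ in et]
for o in(S,T,S+T):
  x,r=fit(c,o);print(np.round(x,4),np.abs(r).mean().round(2),"off ring mm",np.round((x-RING)*1e3,1))
x,r=fit(c,S+T,False);print(x)
E
```

```text
[0.48082851 0.28427001 0.10711985]
[-0.   0.1 -0.2 -0.2 -0.1 -0.4 -0.4 -0.5 -0.7 -1.3 -1.1 -1.2 -1.3 -1.8
 -2.6 -2.3 -2.6 -3.  -0.8 -0.3 -0.8 -0.2  0.1 -0.2 -0.6  0.1 -0.3 -0.6
  0.1 -0.1  0.2 -0.2  0.3 -0.8 -3.  -0.7 -0.6 -0.2 -0.3 -0.5 -0.9 -0.7
 -0.7 -0.7 -0.7 -0.9 -0.8 -1.8 -1.8 -1.7 -1.5 -1.5 -1.3 -2.1 -2.  -1.7
 -2.4 -2.2]
[-0.6 -0.2 -0.9 -0.6 -0.1 -0.8 -1.2 -0.9 -0.1 -0.9 -0.5 -0.7 -0.8 -0.5
 -1.  -0.4  2.8  2.1  2.6  2.   1.5 -0.1 -0.5]
[0.4838 0.2797] 2.13 off ring mm [ 3.7 -3.5]
[0.4823 0.2869] 1.72 off ring mm [2.2 3.7]
[0.48  0.285] 2.08 off ring mm [-0.1  1.8]
[0.47930155 0.28503916 0.10012463]
```

Emit:
{"fn": "step_arm", "kwargs": {"increments": "0 0 0.2 0 0 0; 0 0 0.2 0 0 0; 0 0 0.2 0 0 0; 0 0 0.1 0 0 0; 0 0 0 0 0 0; 0 0 0 0 0 0; 0 0 0 0 0 0; 0 0 0 0 0 0"}}

```text
t: 14.22
tool_pos: [0.48, 0.284, 0.1722]
tool_rot: [2.414, -2.01, -0.001]
contact_force: [-1.1, 0.3, -2.8]
opening: 0.0383
```

Run:
```python
from ov import *
o=ctrl.get_obs();print({k:np.round(v,4) for k,v in o.items()})
Rv=R.from_euler('z',RACK[2])
d=ctrl.get_image("scene");cv2.imwrite("pics/scene8.png",d["pixels"][:,:,::-1])
p,Ro=cur();print(p); c=p-[0,0,.084]
overlay(cv2.imread("pics/scene8.png"),"scene",(350,150,440,250),6,c,Rv,"pics/o8s.png")
```

```text
{'t': np.float64(14.2167), 'q': array([ 4.0070e-01, -6.3200e-02,  1.8287e+00,  2.0000e-04,  1.3766e+00,
        1.7897e+00]), 'dq': array([-0.0009, -0.0021, -0.0024,  0.0029,  0.0002,  0.0013]), 'effort': array([ 1.70000e-03, -3.50220e+01, -3.78917e+01,  1.50000e-03,
        1.20000e-02,  0.00000e+00]), 'tool_pos': array([0.48  , 0.284 , 0.1722]), 'tool_rot': array([ 2.4137e+00, -2.0104e+00, -6.0000e-04]), 'contact_force': array([-1.1306,  0.2814, -2.8211]), 'wrist_torque': array([-0.0241, -0.0269, -0.03  ]), 'opening': np.float64(0.0383)}
[0.4800621  0.28399322 0.17221157]
```

View pics/o8s.png

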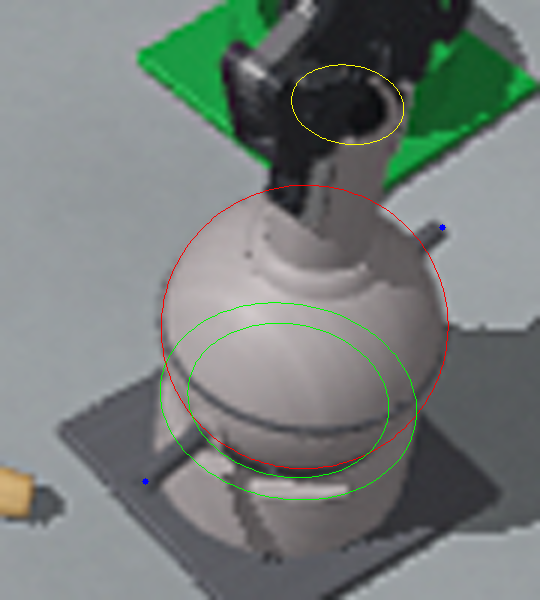

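Emit:
{"fn": "step_arm", "kwargs": {"increments": "0.02 0 0.04 0 0 0; 0 0 0.04 0 0 0; 0 0 0.04 0 0 0; 0 0 0 0 0 0; 0 0 0 0 0 0"}}

```text
t: 14.68
tool_pos: [0.48, 0.2834, 0.1689]
tool_rot: [2.413, -2.01, -0.001]
contact_force: [0.1, -0.1, -3.1]
opening: 0.0382
```

Emit:
{"fn": "step_arm", "kwargs": {"increments": "0 0 0.04 0 0 0; 0 0 0 0 0 0; 0 0 0 0 0 0"}}

```text
t: 14.93
tool_pos: [0.4802, 0.2836, 0.1683]
tool_rot: [-2.414, 2.011, 0.001]
contact_force: [0.4, -0.1, -2.9]
opening: 0.0382
```

Emit:
{"fn": "step_arm", "kwargs": {"increments": "0 0 0.03 0 0 0; 0 0 0 0 0 0; 0 0 0 0 0 0"}}

```text
t: 15.18
tool_pos: [0.4803, 0.2837, 0.1679]
tool_rot: [-2.414, 2.01, 0.0]
contact_force: [0.4, 0.5, 0.7]
opening: 0.0382
```

Emit:
{"fn": "step_arm", "kwargs": {"increments": "0 0 0.02 0 0 0; 0 0 0 0 0 0; 0 0 0 0 0 0; 0 0 0 0 0 0"}}

```text
t: 15.52
tool_pos: [0.4805, 0.2838, 0.1677]
tool_rot: [-2.413, 2.01, -0.0]
contact_force: [0.4, 0.3, 4.3]
opening: 0.0379
```

Run:
```python
from ov import *
f=[]
for i in range(3):
  d=ctrl.get_image("scene");o=ctrl.get_obs();f.append(np.r_[o["contact_force"],o["wrist_torque"]])
print(np.round(f,3));p,Ro=cur();print(p,Ro.as_matrix()[:,2]);c=p-[0,0,.084]
cv2.imwrite("pics/scene9.png",d["pixels"][:,:,::-1])
d=ctrl.get_image("wrist");cv2.imwrite("pics/wrist9.png",d["pixels"][:,:,::-1])
overlay(cv2.imread("pics/scene9.png"),"scene",(350,150,440,250),6,np.array([*RING,.083]),R.from_euler('z',RACK[2]),"pics/o9s.png",False)
```

```text
[[-2.630e-01  2.262e+00  5.198e+00  8.300e-02  1.450e-01 -2.000e-03]
 [-1.060e-01  1.361e+00  5.304e+00  1.450e-01  1.370e-01 -2.200e-02]
 [-1.190e-01  9.390e-01  5.925e+00  1.830e-01  1.070e-01 -5.500e-02]]
[0.48051178 0.28377998 0.16764723] [ 6.36637996e-04  7.51884913e-04 -9.99999515e-01]
```

View pics/o9s.png

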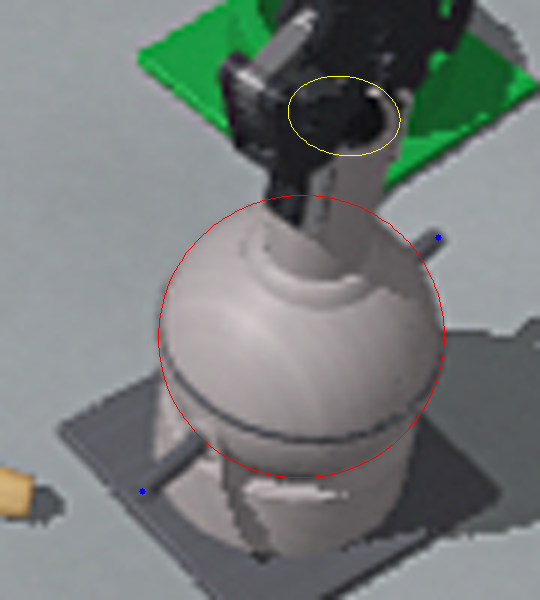

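View pics/wrist9.png

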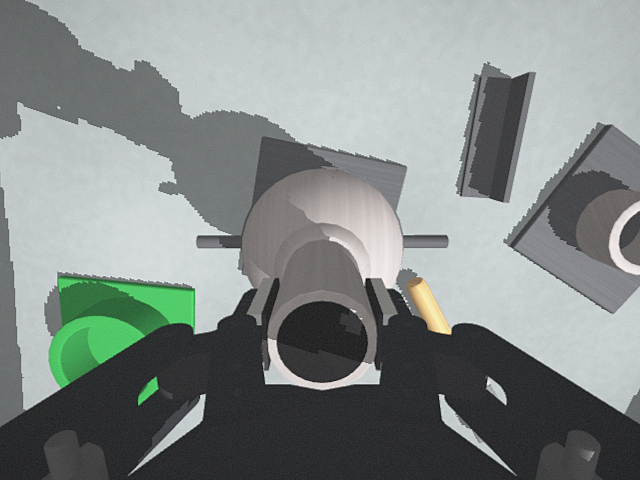

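Run:
```python
from ov import *
d=ctrl.get_image("wrist");im=d["pixels"][:,:,::-1].copy();cv2.imwrite("pics/wrist10.png",im)
K=d["intrinsics"];cam=([K[0,0],K[0,2],K[1,2]],d["eye"].tolist(),d["orientation"].tolist());print(cam)
p,Ro=cur();c=np.array([p[0],p[1],.083])
overlay(im,cam,(190,155,460,400),2.9,c,R.from_euler('z',RACK[2]),"pics/o10w.png",False)
s=cv2.imread("pics/scene9.png");overlay(s,"scene",(370,150,430,200),11,np.array([*RING,.083]),R.from_euler('z',RACK[2]),"pics/o10s.png",False)
```

```text
([np.float64(337.8645382552091), np.float64(321.8163876223521), np.float64(238.7115945913421)], [0.5450852711659543, 0.29553093557323706, 0.3100503356813396], [2.253848701423008, -1.8756844839663003, -0.24481124489133205])
```

View pics/o10w.png

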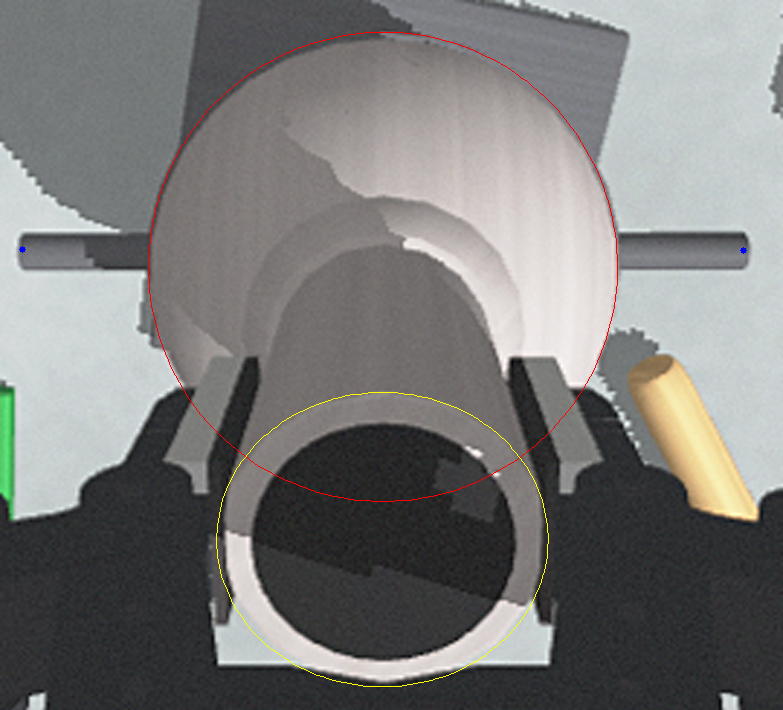

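View pics/o10s.png

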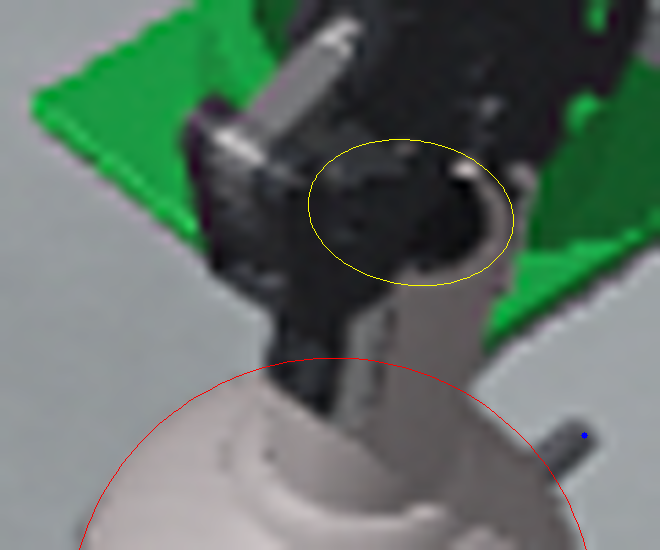

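Emit:
{"fn": "step_arm", "kwargs": {"increments": "0 0 -0.02 0 0 0; 0 0 0 0 0 0; 0 0 0 0 0 0; 0 0 0 0 0 0", "newtons": 20}}

```text
t: 16.1
tool_pos: [0.4803, 0.2837, 0.1677]
tool_rot: [-2.413, 2.01, 0.0]
contact_force: [0.8, 2.3, 5.0]
opening: 0.038
```

Emit:
{"fn": "step_arm", "kwargs": {"increments": "0 0 0 0 0 0; 0 0 0 0 0 0; 0 0 0 0 0 0; 0 0 0 0 0 0; 0 0 0 0 0 0; 0 0 0 0 0 0; 0 0 0 0 0 0; 0 0 0 0 0 0; 0 0 0 0 0 0; 0 0 0 0 0 0; 0 0 0 0 0 0; 0 0 0 0 0 0", "fingers": 1}}

```text
t: 17.1
tool_pos: [0.48, 0.2834, 0.1671]
tool_rot: [2.413, -2.01, -0.001]
contact_force: [-0.5, 0.1, -0.4]
opening: 0.0856
```

Run:
```python
from ov import *
o=ctrl.get_obs();print({k:np.round(v,3) for k,v in o.items()})
d=ctrl.get_image("wrist");im=d["pixels"][:,:,::-1].copy()
K=d["intrinsics"];cam=([K[0,0],K[0,2],K[1,2]],d["eye"].tolist(),d["orientation"].tolist())
overlay(im,cam,(190,155,460,400),2.9,np.array([.4805,.2838,.083]),R.from_euler('z',RACK[2]),"pics/o11w.png",False)
```

```text
{'t': np.float64(17.1), 'q': array([ 0.4  , -0.059,  1.834,  0.   ,  1.368,  1.789]), 'dq': array([ 0.002,  0.001,  0.001,  0.   , -0.   , -0.   ]), 'effort': array([-1.0000e-03, -3.3189e+01, -3.5794e+01,  1.0000e-03,  3.0000e-03,
       -0.0000e+00]), 'tool_pos': array([0.48 , 0.283, 0.167]), 'tool_rot': array([ 2.413e+00, -2.010e+00, -1.000e-03]), 'contact_force': array([-0.503,  0.118, -0.435]), 'wrist_torque': array([0.006, 0.005, 0.01 ]), 'opening': np.float64(0.086)}
```

View pics/o11w.png

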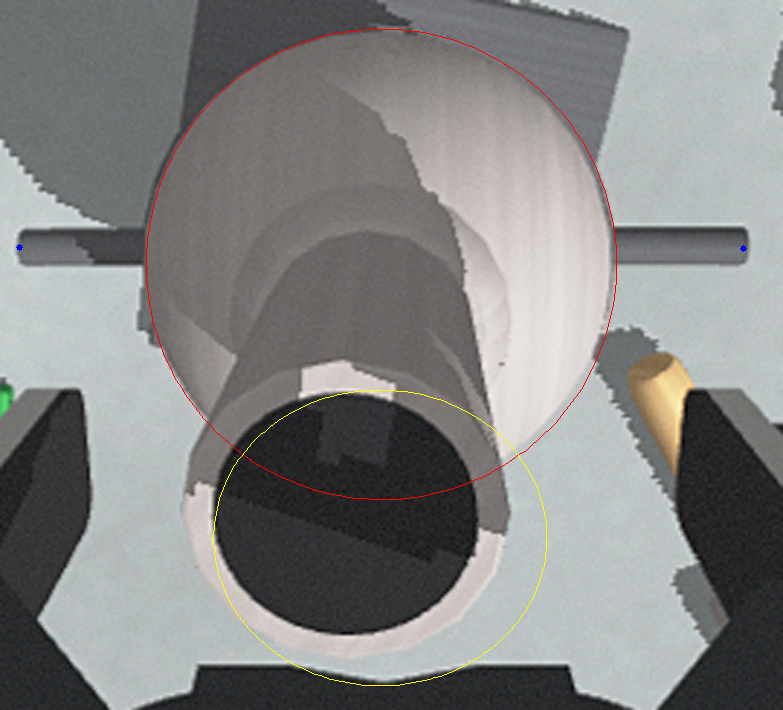

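```bash
cat > tilt.py <<'E'
from ov import *
def tilt(cam,c,hole,h=.122):
    # hole: observed rim centre pixel; ball centre c; returns lean vector world (x,y) rad
    f=lambda a: proj(cam,c+h*R.from_rotvec([-a[1],a[0],0]).apply([0,0,1]))[0]-hole
    return least_squares(f,[0,0]).x
E
python3 - <<'E'
from tilt import *
d=ctrl.get_image("wrist");K=d["intrinsics"];cam=([K[0,0],K[0,2],K[1,2]],d["eye"].tolist(),d["orientation"].tolist())
q=lambda x,y:np.array([190+(x+.5)/2.9-.5,155+(y+.5)/2.9-.5])
for c in([.4803,.2834,.083],[.4798,.2842,.083]):
  print(np.degrees(tilt(cam,np.array(c),q(346,513))),np.degrees(tilt(cam,np.array(c),q(384.5,541.5))))
d=ctrl.get_image("scene");cv2.imwrite("pics/scene12.png",d["pixels"][:,:,::-1])
overlay(cv2.imread("pics/scene12.png"),"scene",(350,150,440,250),6,np.array([*RING,.083]),R.from_euler('z',RACK[2]),"pics/o12s.png",False)
print(ctrl.get_obs()["t"],cur()[0])
E
```

```text
[1.63265242 2.39769131] [ 0.29895085 -0.04258249]
[1.87167554 2.02220315] [ 0.531824   -0.41867001]
17.25 [0.47994749 0.28343862 0.16713527]
```

View pics/o12s.png

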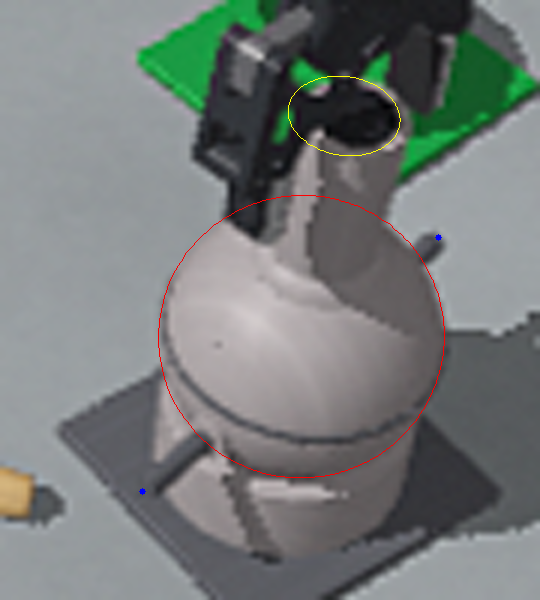

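Emit:
{"fn": "step_arm", "kwargs": {"increments": "-0.055 -0.06 0 -0.18 0.165 0; -0.055 -0.06 0 -0.18 0.165 0; 0 0 0 0 0 0; 0 0 0 0 0 0; 0 0 0 0 0 0"}}

```text
t: 17.67
tool_pos: [0.4824, 0.2869, 0.1669]
tool_rot: [2.376, -1.978, 0.002]
contact_force: [-0.6, -1.6, 0.2]
opening: 0.0852
```

Run:
```python
from ov import *
o=ctrl.get_obs();print({k:np.round(v,3) for k,v in o.items()})
d=ctrl.get_image("wrist");im=d["pixels"][:,:,::-1].copy()
cv2.imwrite("pics/w13.png",im)
K=d["intrinsics"];cam=([K[0,0],K[0,2],K[1,2]],d["eye"].tolist(),d["orientation"].tolist())
overlay(im,cam,(190,155,460,400),2.9,np.array([.4803,.2834,.083]),R.from_rotvec([-.039,.030,0])*R.from_euler('z',RACK[2]),"pics/o13w.png",False)
```

```text
{'t': np.float64(17.667), 'q': array([ 0.416, -0.019,  1.795, -0.024,  1.409,  1.809]), 'dq': array([-0.001, -0.009,  0.008,  0.002, -0.002, -0.001]), 'effort': array([ 5.8000e-02, -3.4700e+01, -3.5792e+01, -7.2000e-02,  1.3500e-01,
        1.0000e-03]), 'tool_pos': array([0.482, 0.287, 0.167]), 'tool_rot': array([ 2.376e+00, -1.978e+00,  2.000e-03]), 'contact_force': array([-0.636, -1.564,  0.224]), 'wrist_torque': array([-0.005, -0.025, -0.073]), 'opening': np.float64(0.085)}
```

View pics/o13w.png

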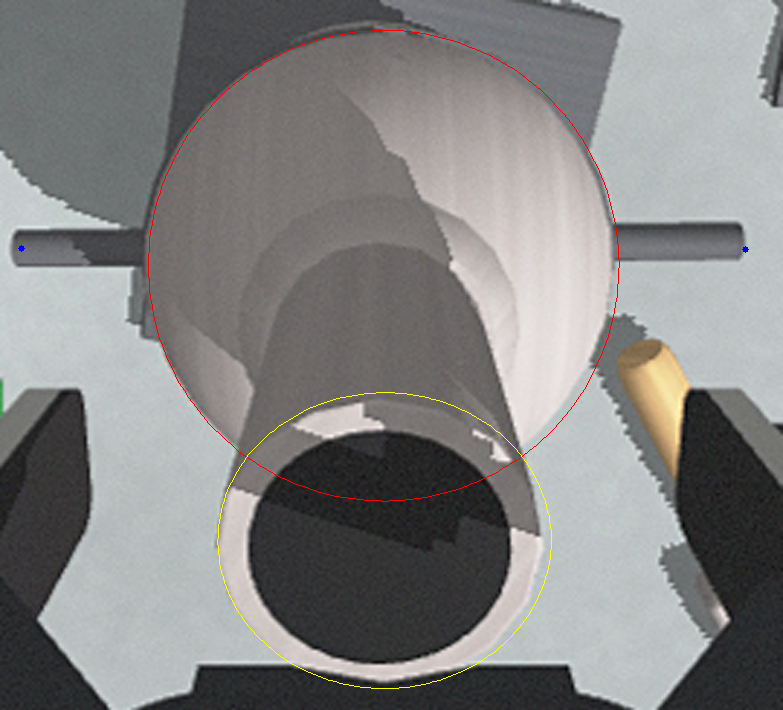

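Emit:
{"fn": "step_arm", "kwargs": {"increments": "-0.02 0 0 0 0 0; 0 0 0 0 0 0; 0 0 0 0 0 0; 0 0 0 0 0 0", "fingers": 0.1, "newtons": 40}}

```text
t: 18.05
tool_pos: [0.4823, 0.2871, 0.1671]
tool_rot: [2.376, -1.979, 0.003]
contact_force: [-0.2, -0.4, 1.2]
opening: 0.0467
```

Emit:
{"fn": "step_arm", "kwargs": {"increments": "0 0 0 0 0 0; 0 0 0 0 0 0; 0 0 0 0 0 0; 0 0 0 0 0 0; 0 0 0 0 0 0; 0 0 0 0 0 0", "fingers": -0.2, "newtons": 40}}

```text
t: 18.55
tool_pos: [0.4824, 0.2873, 0.1672]
tool_rot: [2.376, -1.979, 0.002]
contact_force: [-0.5, 1.2, 1.6]
opening: 0.039
```

Run:
```python
from ov import *
o=ctrl.get_obs();print({k:np.round(v,3) for k,v in o.items()})
d=ctrl.get_image("wrist");im=d["pixels"][:,:,::-1].copy()
K=d["intrinsics"];cam=([K[0,0],K[0,2],K[1,2]],d["eye"].tolist(),d["orientation"].tolist())
p,Ro=cur();n=-Ro.as_matrix()[:,2];print(np.degrees(n[:2]))
Rv=R.from_matrix(Ro.as_matrix()@np.c_[[0,-1,0],[-1,0,0],[0,0,-1]])
print("C if aligned",p-n*.084)
overlay(im,cam,(190,155,460,400),2.9,np.array([.4804,.2844,.083]),Rv,"pics/o14w.png",False)
```

```text
{'t': np.float64(18.55), 'q': array([ 0.416, -0.019,  1.795, -0.024,  1.409,  1.81 ]), 'dq': array([-0.001,  0.   , -0.001,  0.002,  0.002, -0.001]), 'effort': array([-5.6700e-01, -3.4182e+01, -3.4998e+01, -4.0800e-01,  1.2200e-01,
       -9.0000e-03]), 'tool_pos': array([0.482, 0.287, 0.167]), 'tool_rot': array([ 2.376e+00, -1.979e+00,  2.000e-03]), 'contact_force': array([-0.482,  1.213,  1.629]), 'wrist_torque': array([ 0.161,  0.07 , -0.007]), 'opening': np.float64(0.039)}
[1.73240758 2.2225065 ]
C if aligned [0.47980933 0.28405203 0.08331576]
```

View pics/o14w.png

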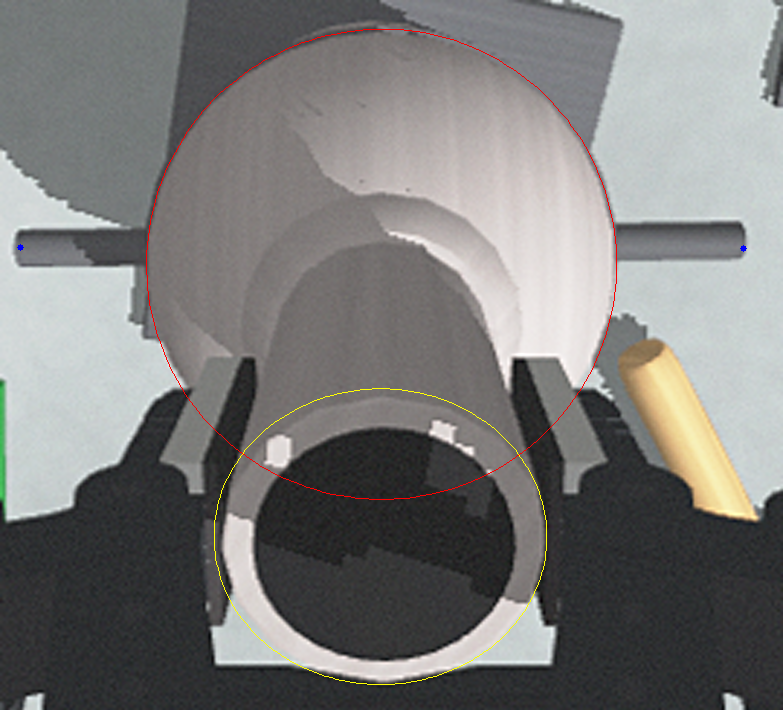

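Emit:
{"fn": "step_arm", "kwargs": {"increments": "0 0 0 0 0 0; 0.028 0.026 0 0.08 -0.084 0; 0.028 0.026 0 0.08 -0.084 0; 0.028 0.027 0 0.08 -0.084 0; 0.028 0.027 0 0.078 -0.084 0; 0 0 0 0 0 0; 0 0 0 0 0 0; 0 0 0 0 0 0", "newtons": 60}}

```text
t: 19.27
tool_pos: [0.4803, 0.2839, 0.1674]
tool_rot: [2.411, -2.009, -0.006]
contact_force: [-0.8, 1.0, 4.0]
opening: 0.0392
```

```bash
cat > chk.py <<'E'
from ov import *
import sys
n_=sys.argv[1]
f=[]
for i in range(2):
  d=ctrl.get_image("wrist");o=ctrl.get_obs();f.append(np.r_[o["contact_force"],o["wrist_torque"]])
print(np.round(f,2).tolist(),o["t"],o["opening"])
im=d["pixels"][:,:,::-1].copy();cv2.imwrite(f"pics/wr{n_}.png",im)
K=d["intrinsics"];cam=([K[0,0],K[0,2],K[1,2]],d["eye"].tolist(),d["orientation"].tolist())
p,Ro=cur();n=-Ro.as_matrix()[:,2];print("tool lean deg",np.degrees(n[:2]),"tcp",p,"C",p-n*.084)
overlay(im,cam,(190,155,460,400),2.9,np.array([.4802,.2842,.083]),R.from_euler('z',RACK[2]),f"pics/o{n_}w.png",False)
E
python3 chk.py 15
```

```text
[[-0.14, 0.13, 3.48, -0.05, 0.22, -0.02], [-0.62, 1.53, 4.69, -0.01, 0.17, -0.08]] 19.3667 0.03857650926356415
tool lean deg [0.28207334 0.0199862 ] tcp [0.4803459  0.28400551 0.16740847] C [0.47993236 0.28397621 0.08340949]
```

View pics/o15w.png

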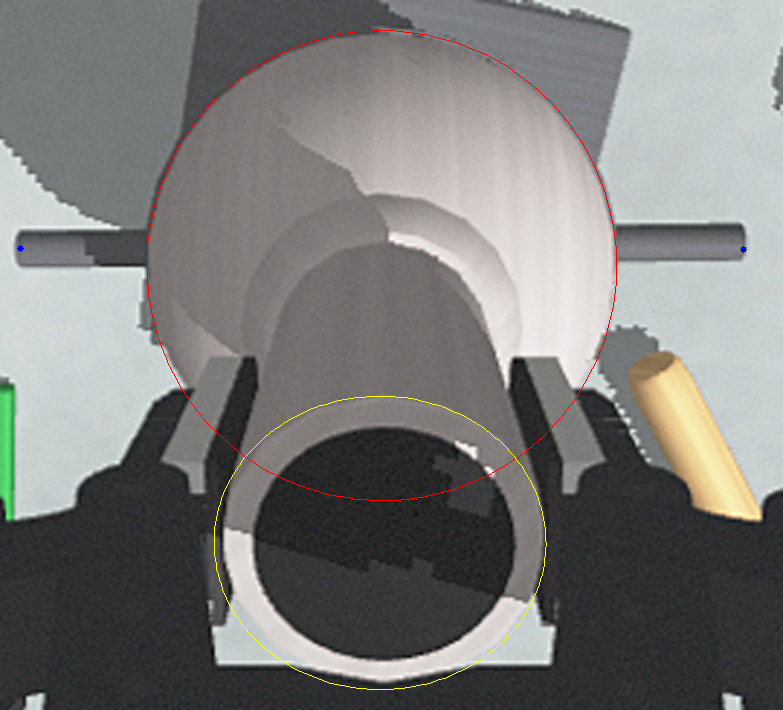

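Emit:
{"fn": "step_arm", "kwargs": {"increments": "0 0 -0.015 0 0 0; 0 0 0 0 0 0; 0 0 0 0 0 0; 0 0 0 0 0 0", "newtons": 20}}

```text
t: 19.7
tool_pos: [0.4802, 0.2839, 0.1675]
tool_rot: [2.411, -2.008, -0.006]
contact_force: [0.1, 1.7, 2.6]
opening: 0.0389
```

Emit:
{"fn": "step_arm", "kwargs": {"increments": "0 0 -0.01 0 0 0; 0 0 0 0 0 0; 0 0 0 0 0 0; 0 0 0 0 0 0"}}

```text
t: 20.03
tool_pos: [0.4801, 0.2839, 0.1675]
tool_rot: [2.411, -2.008, -0.006]
contact_force: [0.1, 0.8, 0.8]
opening: 0.039
```

```bash
python3 chk.py 16
```

```text
[[-0.35, 0.17, 1.62, 0.1, 0.03, -0.02], [-0.36, 0.82, 1.76, 0.15, 0.05, 0.02]] 20.1333 0.038814646909710704
tool lean deg [0.31844026 0.02666996] tcp [0.480078   0.28389328 0.16750559] C [0.47961114 0.28385418 0.0835069 ]
```

Emit:
{"fn": "step_arm", "kwargs": {"increments": "-0.01 0 -0.005 0 0 0; 0 0 0 0 0 0; 0 0 0 0 0 0"}}

```text
t: 20.38
tool_pos: [0.48, 0.284, 0.1676]
tool_rot: [2.411, -2.008, -0.006]
contact_force: [-0.2, 0.1, -0.0]
opening: 0.0389
```

Emit:
{"fn": "step_arm", "kwargs": {"increments": "0 0 0 0 0 0; 0 0 0 0 0 0; 0 0 0 0 0 0", "fingers": -0.07}}

```text
t: 20.63
tool_pos: [0.4799, 0.284, 0.1674]
tool_rot: [2.41, -2.008, -0.006]
contact_force: [0.8, 0.0, -1.2]
opening: 0.0398
```

Emit:
{"fn": "step_arm", "kwargs": {"increments": "0 0 0 0 0 0; 0 0 0 0 0 0; 0 0 0 0 0 0", "fingers": -0.05}}

```text
t: 20.88
tool_pos: [0.4802, 0.2842, 0.1681]
tool_rot: [2.411, -2.008, -0.006]
contact_force: [0.7, 0.4, 0.4]
opening: 0.0403
```

```bash
python3 chk.py 17
```

```text
[[-0.02, -0.35, -0.31, 0.11, 0.01, -0.01], [-0.25, 0.01, 0.18, 0.04, 0.02, 0.05]] 20.9833 0.04021698524653791
tool lean deg [0.28750301 0.01451867] tcp [0.4802131  0.2842263  0.16811521] C [0.4797916  0.28420501 0.08411627]
```

View pics/o17w.png

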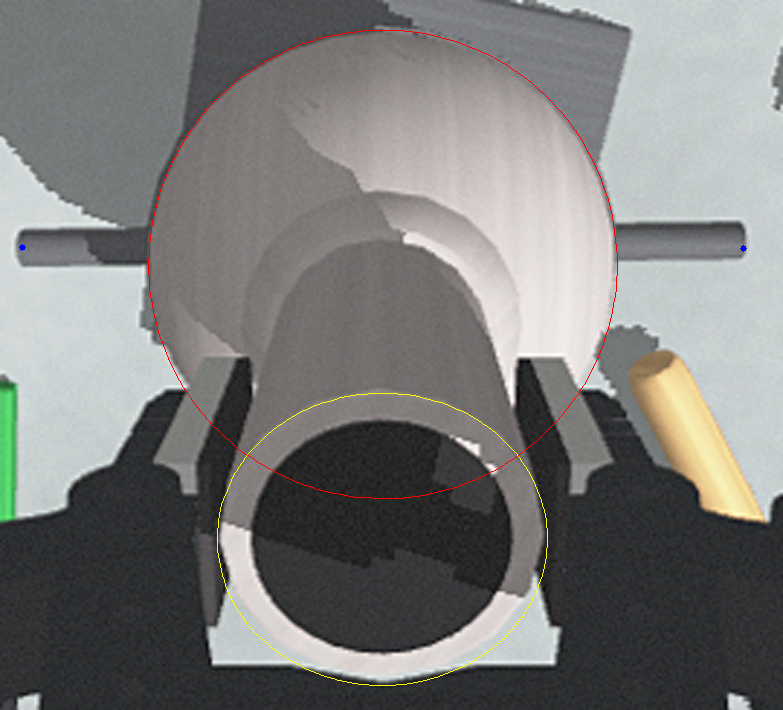

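Emit:
{"fn": "step_arm", "kwargs": {"increments": "0 0 0 0 0 0; 0 0 0 0 0 0; 0 0 0 0 0 0", "fingers": -0.02}}

```text
t: 21.23
tool_pos: [0.4802, 0.2841, 0.168]
tool_rot: [2.411, -2.008, -0.006]
contact_force: [-0.7, 0.2, -0.1]
opening: 0.0415
```

Emit:
{"fn": "step_arm", "kwargs": {"increments": "0 0 0 0 0 0; 0 0 0 0 0 0; 0 0 0 0 0 0", "fingers": 0.04}}

```text
t: 21.48
tool_pos: [0.4802, 0.2842, 0.1679]
tool_rot: [2.411, -2.008, -0.006]
contact_force: [-0.3, -0.0, 1.0]
opening: 0.0442
```

```bash
python3 chk.py 18
```

```text
[[0.3, 0.65, 0.37, 0.02, 0.01, -0.06], [-0.29, -0.34, -0.24, 0.03, -0.03, -0.03]] 21.5833 0.04436928335267708
tool lean deg [0.30137909 0.02157121] tcp [0.48016961 0.28415959 0.16791388] C [0.47972777 0.28412797 0.08391505]
```

View pics/o18w.png

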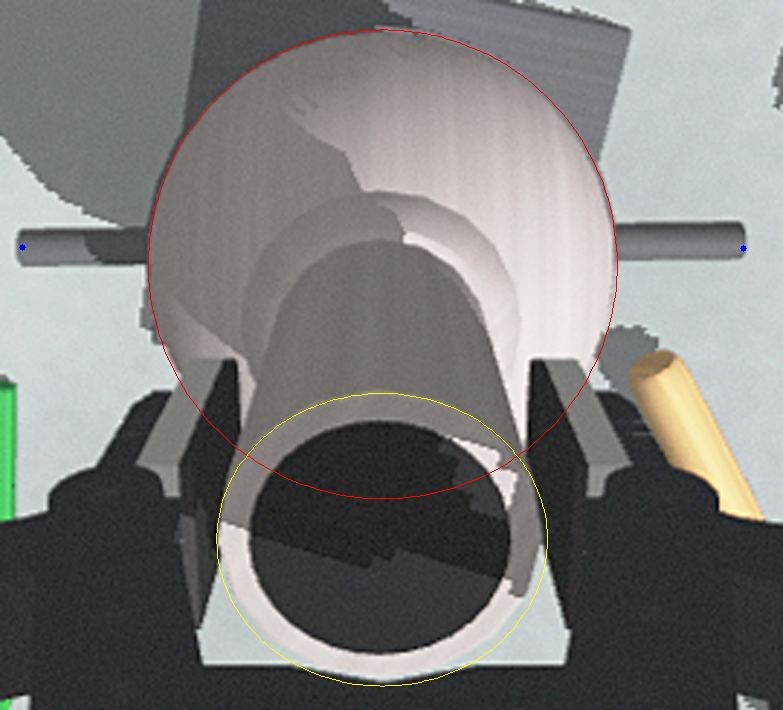

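Emit:
{"fn": "step_arm", "kwargs": {"increments": "0 0 0 0 0 0; 0 0 0 0 0 0; 0 0 0 0 0 0; 0 0 0 0 0 0; 0 0 0 0 0 0; 0 0 0 0 0 0; 0 0 0 0 0 0", "fingers": 1}}

```text
t: 22.17
tool_pos: [0.4802, 0.2842, 0.1679]
tool_rot: [2.411, -2.008, -0.006]
contact_force: [-0.3, 0.8, 0.1]
opening: 0.0854
```

Emit:
{"fn": "step_arm", "kwargs": {"increments": "0 0 -0.2 0 0 0; 0 0 -0.4 0 0 0; 0 0 -0.6 0 0 0; 0 0 -0.8 0 0 0; 0 0 -0.8 0 0 0; 0 0 -0.8 0 0 0; 0 0 -0.4 0 0 0; 0 0 0 0 0 0; 0 0 0 0 0 0"}}

```text
t: 22.92
tool_pos: [0.4809, 0.2843, 0.2686]
tool_rot: [2.412, -2.009, -0.005]
contact_force: [-0.5, 0.2, 0.3]
opening: 0.0857
```

Run:
```python
from tilt import *
d=ctrl.get_image("wrist");im=d["pixels"][:,:,::-1].copy()
K=d["intrinsics"];cam=([K[0,0],K[0,2],K[1,2]],d["eye"].tolist(),d["orientation"].tolist());print(cam)
C=np.array([.4802,.2842,.083]);Rv=R.from_euler('z',RACK[2])
overlay(im,cam,(200,150,450,350),3,C,Rv,"pics/o19w.png",True)
d=ctrl.get_image("scene");s=d["pixels"][:,:,::-1].copy();cv2.imwrite("pics/scene19.png",s)
overlay(s,"scene",(340,150,450,250),6,C,Rv,"pics/o19s.png",False)
print(ctrl.get_obs()["t"])
```

```text
([np.float64(337.8645382552091), np.float64(321.8163876223521), np.float64(238.7115945913421)], [0.5461512117505749, 0.2961377761959855, 0.41068855451481623], [2.250937463670181, -1.8733722683656548, -0.24919017550385378])
23.0167
```

View pics/o19w.png

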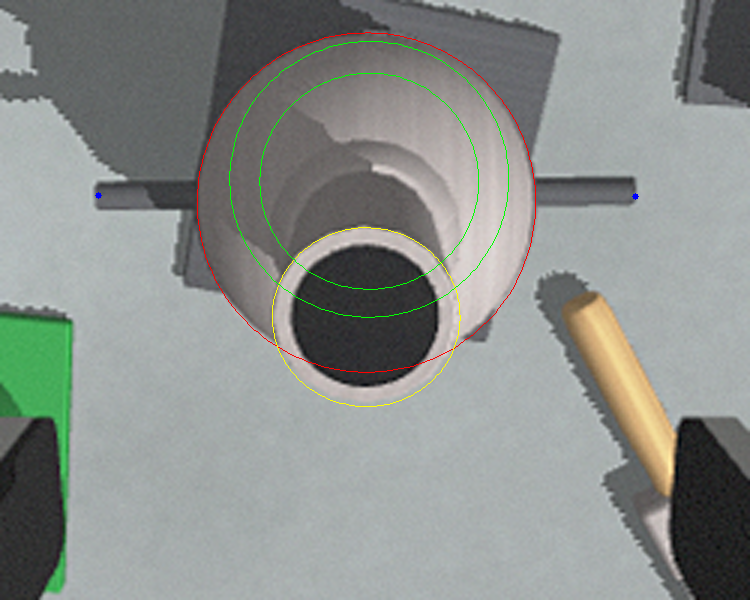

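View pics/o19s.png

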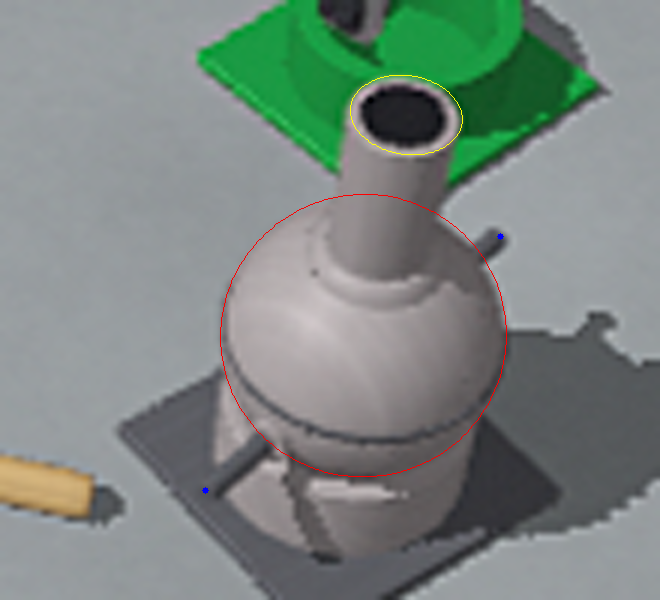

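Emit:
{"fn": "step_arm", "kwargs": {"increments": "0 0 -0.8 0 0 0; 0 0 -0.8 0 0 0; 0 0 -0.8 0 0 0; 0 0 0 0 0 0; 0 0 0 0 0 0; 0 0 0 0 0 0"}}

```text
t: 23.52
tool_pos: [0.4804, 0.284, 0.3257]
tool_rot: [2.409, -2.007, -0.008]
contact_force: [-0.4, 0.1, -0.5]
opening: 0.0855
```

Run:
```python
from ov import *
d=ctrl.get_image("scene");s=d["pixels"][:,:,::-1].copy();cv2.imwrite("pics/scene20.png",s)
o=ctrl.get_obs();print(o["t"],o["contact_force"],o["tool_pos"])
```

```text
23.5667 [-0.0598667   0.89380501  0.03466735] [0.48027404 0.28391109 0.3253572 ]
```

View pics/scene20.png

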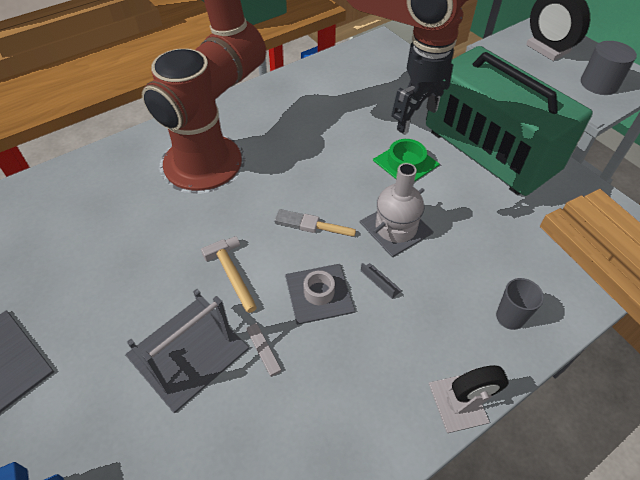

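The picture shows the vessel upright in the large ring at (400,205), the arm clear of it, and the other things where they started. I hand the job in.

```bash
python3 -c "
from station import ctrl
print(ctrl.finish_job())"
```

```text
the job is handed in; nothing more can be done
None
```

The vessel stands neck up in the larger ring, released and untouched by the robot. I handed it in at about 23.6 s of the 48 s allowed.

- **Moves:** I gripped the neck along its 28° lean and raised the pins 26 mm straight up. I then backed the vessel out of the rack, turned it upright, carried it to the ring and set it down lightly. The net push at the tool was about 5 N.
- **First release went wrong:** as the fingers opened, the vessel tilted about 2.5–3° in the ring. I regripped it along the tilted neck and turned it back about the ball's centre. Then I took the load off the tool and opened the fingers in small steps.
- **Last checks:** after the arm withdrew, the upright model laid over the wrist and scene pictures matched the ball and neck rim to about a pixel. That means under about 0.5° of tilt and about 1 mm off centre.
- **Disagreements:** the seated centre came out at (0.480, 0.284) by the arm and (0.480, 0.283) by the cameras, a difference of about 1 mm. An automatic edge fit of the ball before set-down was too noisy to use (2–4 mm scatter), so I relied on the model overlays and the force readings.
- **Other things:** the hammer, brush, angle iron, bar, small ring and green look-alike appear unmoved in the last scene picture.

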